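# File a seasoning tin in the tilt-out bin

### The job

Tilt the clear bin on the cart fully out, nudge the tins apart and file the green tin upright directly to the left (as the robot sees it) of the red one, lowering it right down to the bin's floor before letting go. Then shut the bin completely with all five tins standing in it, and leave the dishes, the chopstick rest and the ladle where they are.

Things in the scene. Friction and masses are not known exactly. Their poses are not given: they have to be found in the camera images.
- housing: white plastic housing of the tilt-out bin, fixed on the cart, 250 mm wide, 170 high, front open to the robot (-x). Origin: on the cart top; x to its back, y left (as the robot sees it), z up. Roof (underside 162 mm up, close over the caps) and sides span x -10 to 53 mm; 45 mm high cheeks reach x -51. The tins can only be reached with the bin tilted out.
- bin (a joint): tilt of the clear bin, rad: 0 shut (upright) to 0.48 at its stop (fully out, top towards the robot). Hinge axis: level, along the housing's y, at x -19, z 18 mm in the housing's frame. Friction 0.08 N m; by its weight the loaded bin stays where left in mid-swing, settles fully open near its stop and tends to settle shut over the last few degrees.
- bin_floor (a point): centre of the bin's inner floor; axes tilt with the bin: x to its back, y along the row to the left, z up out of it. 13 mm behind and 10 mm above the hinge in these axes. Inside 68 mm deep (x), 216 mm wide (y); walls 4 mm, front 90 mm high, back 80, sides 75. Five tins leave 16 mm free; at the start each end has less than a tin free. Smooth: tins slide easily, but may tip if pushed high.
- bin_handle (a point): middle of the bin's steel bar handle: round, 10 mm thick, 110 mm long, along y, 38 mm clear of the front wall's face (to its axis) and 80 mm above the bin's floor; 63 mm before and 90 mm above the hinge in the bin's axes. Axes as bin_floor.
- tin_green: green-capped and -labelled seasoning tin: body 62 (x) x 40 (y) x 96 mm high, 0.1-0.2 kg, solid plastic cap centred on top, 44 (x) x 29 (y) x 26 mm high, 122 mm in all; the same when turned half round. Origin: centre of the underside, z up through the cap. Stands loose on the cart, left or right in front of the bin; the one to be filed.
- tin_red: red-capped and -labelled seasoning tin: body 62 (x) x 40 (y) x 96 mm high, 0.1-0.2 kg, solid plastic cap centred on top, 44 (x) x 29 (y) x 26 mm high, 122 mm in all; the same when turned half round. Origin: centre of the underside, z up through the cap. Stands in the bin at the start, its x to the bin's back, its y along the row to the left; second, third or fourth from the left.
- tin_blue: blue-capped and -labelled seasoning tin: body 62 (x) x 40 (y) x 96 mm high, 0.1-0.2 kg, solid plastic cap centred on top, 44 (x) x 29 (y) x 26 mm high, 122 mm in all; the same when turned half round. Origin: centre of the underside, z up through the cap. Stands in the bin at the start, its x to the bin's back, its y along the row to the left; the leftmost.
- tin_yellow: yellow-capped and -labelled seasoning tin: body 62 (x) x 40 (y) x 96 mm high, 0.1-0.2 kg, solid plastic cap centred on top, 44 (x) x 29 (y) x 26 mm high, 122 mm in all; the same when turned half round. Origin: centre of the underside, z up through the cap. Stands in the bin at the start, its x to the bin's back, its y along the row to the left.
- tin_white: white-capped and -labelled seasoning tin: body 62 (x) x 40 (y) x 96 mm high, 0.1-0.2 kg, solid plastic cap centred on top, 44 (x) x 29 (y) x 26 mm high, 122 mm in all; the same when turned half round. Origin: centre of the underside, z up through the cap. Stands in the bin at the start, its x to the bin's back, its y along the row to the left. The row is tight.
- dish_near: white ceramic dipping dish, 90 mm across, 26 mm high; bystander. Origin: centre of the underside.
- dish_far: white ceramic dipping dish, 90 mm across, 26 mm high; bystander. Origin: centre of the underside.
- chopstick_rest: green glass chopstick rest, 22 by 70 mm, 17 mm high; bystander. Origin: centre of the underside.
- ladle: stainless slotted ladle lying down, bowl 86 mm across and 26 mm high, handle reaching 245 mm along its x; bystander. Origin: underside of the bowl.
Mind the look-alikes: they are no part of the job. There is more than one size of the tin_yellow; the one meant has the size given above.

How it is judged:
On the way, in this order (a step that is already met when the one before it is completed fails the run):
1. the bin is tilted fully out (value of joint bin above 0.44 rad), for 0.2 s.
2. with the bin out, a gap at least a tin wide stands open on the left of the red tin (value of joint bin above 0.4 rad and not (y of tin_blue in the frame of tin_red between 0 and 0.078 m) and not (y of tin_yellow in the frame of tin_red between 0 and 0.078 m) and not (y of tin_white in the frame of tin_red between 0 and 0.078 m) and z of tin_red in the frame of bin_floor between -0.006 and 0.02 m and x of tin_red in the frame of bin_floor between -0.02 and 0.02 m and y of tin_red in the frame of bin_floor between -0.105 and 0.105 m and angle between the z axis of tin_red and the z axis of bin_floor, either way round below 0.12 rad), for 0.1 s.
3. the green tin is down on the bin's floor, directly left of the red one, while the fingers still hold or touch it (value of joint bin above 0.4 rad and z of tin_green in the frame of bin_floor between -0.006 and 0.01 m and x of tin_green in the frame of bin_floor between -0.02 and 0.02 m and y of tin_green in the frame of bin_floor between -0.105 and 0.105 m and angle between the z axis of tin_green and the z axis of bin_floor, either way round below 0.12 rad and y of tin_green in the frame of tin_red between 0.036 and 0.062 m and contact force between tin_green and the fingers above 0.3 N), for 0.1 s.
At the end, for the whole second after the job is handed in: The bin is shut (within 0.05 rad), all five tins stand at rest on its floor (within 8 mm, and within 0.12 rad of the bin's upright), and the green tin is the red tin's direct left neighbour (centres 36 to 62 mm apart) (value of joint bin below 0.05 rad and z of tin_blue in the frame of bin_floor between -0.006 and 0.008 m and x of tin_blue in the frame of bin_floor between -0.02 and 0.02 m and y of tin_blue in the frame of bin_floor between -0.105 and 0.105 m and angle between the z axis of each of tin_blue, tin_red, tin_yellow, tin_white, tin_green and the z axis of bin_floor, either way round below 0.12 rad and linear speed of each of tin_blue, tin_red, tin_yellow, tin_white, tin_green below 0.03 m/s and z of tin_red in the frame of bin_floor between -0.006 and 0.008 m and x of tin_red in the frame of bin_floor between -0.02 and 0.02 m and y of tin_red in the frame of bin_floor between -0.105 and 0.105 m and z of tin_yellow in the frame of bin_floor between -0.006 and 0.008 m and x of tin_yellow in the frame of bin_floor between -0.02 and 0.02 m and y of tin_yellow in the frame of bin_floor between -0.105 and 0.105 m and z of tin_white in the frame of bin_floor between -0.006 and 0.008 m and x of tin_white in the frame of bin_floor between -0.02 and 0.02 m and y of tin_white in the frame of bin_floor between -0.105 and 0.105 m and z of tin_green in the frame of bin_floor between -0.006 and 0.008 m and x of tin_green in the frame of bin_floor between -0.02 and 0.02 m and y of tin_green in the frame of bin_floor between -0.105 and 0.105 m and y of tin_green in the frame of tin_red between 0.036 and 0.062 m); the robot touches nothing.
It fails at once if a dish, the chopstick rest or the ladle is moved by more than 30 mm (distance of any of dish_near, dish_far, chopstick_rest, ladle from where it was at the start of the episode above 0.03 m).
It also fails if it takes over 72 s, if anything falls off the work surface, if the arm or the gripper's body presses on something with over 40 N, if the wrist force passes 120 N, or if a joint passes its speed limit or range.

### The arm

A 6-joint arm with a two-finger parallel gripper is mounted at the origin on the work surface. World frame = base frame: x ahead of the robot, y to its left, z up, the work surface at z = 0. Lengths are in m, angles in rad, forces in N, time in s.
With the tool pointing down it reaches from about 0.3 to 0.875 m from the base axis. Payload 4.2 kg.
Tool frame: the origin (TCP) lies on the centre line of the jaws, within the pads' length; the fingertips stand 22 mm ahead of it and the grasp point (between the pads) lies 3 mm ahead of it (env.nose_length is the distance from the TCP to the fingertips, in m); z points along the fingers, y is the line along which they close (so a half turn about z gives the same grasp; the last joint's range is limited). The gripper opens to 85 mm and grips with 20 to 120 N. Pads are 22 mm wide; open, the fingers measure 114 mm over their backs; the gripper's body (76 mm by 85 mm) begins 54 mm behind the grasp point. The pads swing forward as they close: fully open they stand 13 mm farther back than shut.
Start: joints at [-1.366, 0.32, 1.565, -0, 1.257, -0.02], TCP at [0.128, -0.561, 0.253] pointing down, gripper open.
Joint ranges: [-3.11, 3.11], [-0.84, 2.01], [0.21, 2.61], [-1.34, 4.49], [0.05, 2.63], [-2.56, 2.56]. Speed limits (rad/s): [2.57, 2.57, 3.14, 3.14, 3.14, 3.14].

### API

Orientations are given as a unit quaternion [x, y, z, w].
In Python, from station import env, read_camera, camera_model, close_job, spotter gives the robot as it stands. The module is installed in compiled form; this text tells all that it offers.
- The arm moves only by the tool carry_out, never from a script. Its arguments are lists of equal length, an entry for each row: "dp": the shift along the tool's x, y, z each as a share of 0.03 m, from -1 to 1, a list of three; "turn": the turn, a rotation vector about the tool's x, y, z each as a share of 6 degrees, from -1 to 1, a list of three. A call has 1 to 8 rows; each row shifts and turns the commanded pose from where the row before left it, along the tool's axes as they then stand; what a row does not reach is not made up. A row lasts 1/12 s, in which the tool goes at most 41.7 mm and 7.16 degrees, less where a joint would pass 70% of its speed; a pose out of reach is approached as far as the arm can. A call with a number of a shift or a turn outside -1 to 1 is refused whole. A call with a gripper value outside its range is refused whole. "grip" is the closure, from -1 (fully open) to 1 (shut), set as the call begins (left out, the last holds). The fingers move at their own pace and stop on an object; "squeeze" is the grip in N (left out, the last holds). Time passes only in rows, so rows that do not move let the fingers close. It gives the time, the measured TCP pose, the force, the opening and the grip force at its end, in the units of the state.
- env.observe(): the state, without advancing time (a new reading comes with each control period).
- read_camera(name): name is "scene" or "side" or "wrist"; returns the picture (384x512x3 uint8, blue, green, red); there is no depth.
- camera_model(name): a dict with "camera_matrix" (3x3 intrinsics, pixels), "R" (3x3) and "t" (3): a world point X has camera coordinates R X + t; the wrist camera has in their place "mount" (4x4, takes a point from camera to tool coordinates, whose origin is the TCP and whose axes are the flange's). Camera axes: x right, y down, z forward; pixel columns grow to the right and rows downward; lengths in m; the calibration is good to about 2 mm. A picture is of the moment at which its call begins: read the wrist's pose just before it. camera_model takes no time and is no camera call.
- close_job(): hands the job in; it is judged then, once.
Trained networks look in the newest picture that a camera, given by its name, has taken for a name from the list of things; names that differ only in an ending like _2 or _b are one class to them, and where a whole thing is asked for, a point or a joint stands for the part that bears it (a point fixed in the world has none). Each returns a list of dicts, best first, with "confidence" (0 to 1); they miss things now and then, are a little off and sometimes report something else, mostly with a low value. They report only what shows in the picture. A call takes as long as a camera call. They do not tell look-alikes from the thing itself.
- spotter.find_in(camera, name): "bbox" ([left, top, right, bottom] in pixels, round what is visible of it).
The state is a dict: "time": time; "qpos": joint angles; "joint_velocities": joint speeds; "effort": joint torques, N m; "eef_pos": TCP position; "orientation": TCP orientation; "contact_force": force on the tool from outside, world axes, zero at the start; "moment": the same for the moment, N m; "opening": finger opening in m; "grasp_force": force on a finger pad.
Only numpy, scipy, OpenCV 4.12 (cv2) and the standard library are available. Lean on these libraries where they do the work, as an engineer would, in place of code of your own. Each camera call takes 0.05 s, during which the arm holds its last target. There are 200 camera calls.

## Working session

There is one attempt and no reset: what is moved stays moved. The work goes in short steps, Python scripts to look and compute and a tool call to move; the robot and the scene stay as the last step left them, time stands still between calls to the robot, and variables do not carry over. Pictures are saved under pics/ and viewed, at most 12 in all, crops included, and the job is handed in when it is done.

Besides the shell and the picture viewer there is one more tool, called after "Request:" by a JSON object that holds its "name" and its "arguments", one argument or row to a line. carry_out: Moves the arm, as the interface text tells. Its arguments: {"type":"object","properties":{"dp":{"type":"array","items":{"type":"array","items":{"type":"number"}}},"turn":{"type":"array","items":{"type":"array","items":{"type":"number"}}},"grip":{"type":"number"},"squeeze":{"type":"number"}},"required":["dp","turn"]}

```bash
mkdir -p pics; ls; cat > h.py <<'E'
import numpy as np, cv2
from scipy.spatial.transform import Rotation as Rn
from station import env, read_camera, camera_model, close_job, spotter
def cam(name):
    m=camera_model(name);K=np.array(m["camera_matrix"])
    if "R" in m: return K,np.array(m["R"]),np.array(m["t"]).ravel()
    s=env.observe();T=np.eye(4);T[:3,:3]=Rn.from_quat(s["orientation"]).as_matrix();T[:3,3]=s["eef_pos"]
    W=np.linalg.inv(T@np.array(m["mount"]));return K,W[:3,:3],W[:3,3]
def proj(c,X):
    K,R,t=c;p=(K@(R@np.atleast_2d(X).T+t[:,None])).T;return p[:,:2]/p[:,2:]
def ray(c,uv,z):
    K,R,t=c;o=-R.T@t;d=R.T@np.linalg.solve(K,[uv[0],uv[1],1]);return o+d*(z-o[2])/d[2]
def st():
    s=env.observe();print(round(s["time"],2),np.round(s["eef_pos"],4),np.round(Rn.from_quat(s["orientation"]).as_matrix(),3).tolist(),np.round(s["qpos"],2),np.round(s["contact_force"],1),round(s["opening"],4))
E
python3 - <<'E'
from h import *
st()
ims=[]
for n in("scene","side"):
    im=read_camera(n);cv2.imwrite(f"pics/{n}0.png",im);ims.append(im)
    c=cam(n);print(n,"pos",np.round(-c[1].T@c[2],3),np.round(c[1],2).tolist(),c[0][0,0])
    for o in "housing bin bin_handle tin_green tin_red tin_blue tin_yellow tin_white dish_near chopstick_rest ladle".split():
        print(o,[(round(d["confidence"],2),np.round(d["bbox"]).astype(int).tolist()) for d in spotter.find_in(n,o)][:4])
print(camera_model("wrist"))
cv2.imwrite("pics/both.png",cv2.resize(np.hstack(ims),(800,300)))
E
```

```text
pics
0.0 [ 0.1281 -0.5601  0.2525] [[0.975, 0.223, -0.0], [0.223, -0.975, 0.002], [0.0, -0.002, -1.0]] [-1.37  0.32  1.57  0.    1.26 -0.02] [0.2 0.3 0.1] 0.0856
scene pos [ 0.332 -0.12   0.958] [[0.41, -0.91, 0.01], [-0.87, -0.39, -0.31], [0.28, 0.12, -0.95]] 371.2995073554698
housing [(0.85, [208, 86, 309, 188])]
bin [(0.86, [208, 113, 292, 181]), (0.74, [122, 171, 154, 202])]
bin_handle [(0.6, [210, 109, 293, 184])]
tin_green [(0.89, [327, 285, 361, 319]), (0.52, [206, 84, 312, 189])]
tin_red [(0.91, [259, 146, 289, 166])]
tin_blue [(0.62, [218, 114, 244, 141])]
tin_yellow [(0.74, [166, 129, 185, 153]), (0.6, [160, 49, 199, 110]), (0.51, [237, 122, 254, 147]), (0.25, [220, 115, 241, 138])]
tin_white [(0.79, [245, 134, 270, 152]), (0.37, [220, 243, 243, 270])]
dish_near [(0.69, [122, 172, 156, 205]), (0.63, [207, 111, 292, 182])]
chopstick_rest [(0.48, [222, 242, 244, 266])]
ladle [(0.56, [382, 177, 420, 275])]
side pos [0.345 0.747 0.923] [[-0.93, -0.36, 0.01], [-0.27, 0.68, -0.68], [0.23, -0.64, -0.73]] 367.2305339944422
housing [(0.7, [180, 150, 257, 248])]
bin [(0.62, [201, 173
[... 359 characters left out ...]
 [(0.69, [247, 280, 280, 312]), (0.62, [201, 172, 254, 234])]
chopstick_rest []
ladle [(0.65, [177, 149, 257, 244]), (0.62, [246, 128, 310, 146]), (0.17, [303, 214, 323, 224])]
{'camera_matrix': array([[327.99799621,   0.        , 256.87849573],
       [  0.        , 327.99799621, 194.81847442],
       [  0.        ,   0.        ,   1.        ]]), 'mount': array([[-3.31684297e-04, -9.62589280e-01, -2.70964514e-01,
         6.75191685e-02],
       [ 9.99999942e-01, -2.99012514e-04, -1.61858969e-04,
         9.88101757e-05],
       [ 7.47819273e-05, -2.70964552e-01,  9.62589324e-01,
        -1.21240793e-01],
       [ 0.00000000e+00,  0.00000000e+00,  0.00000000e+00,
         1.00000000e+00]])}
```

View pics/scene0.png

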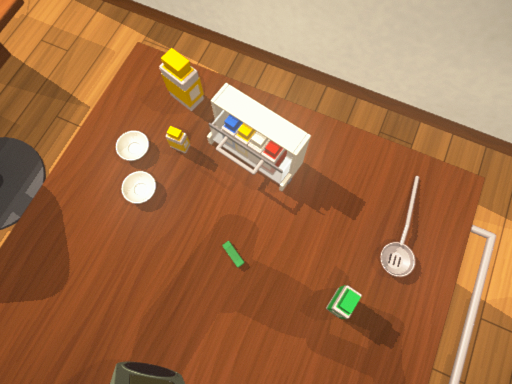

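View pics/side0.png

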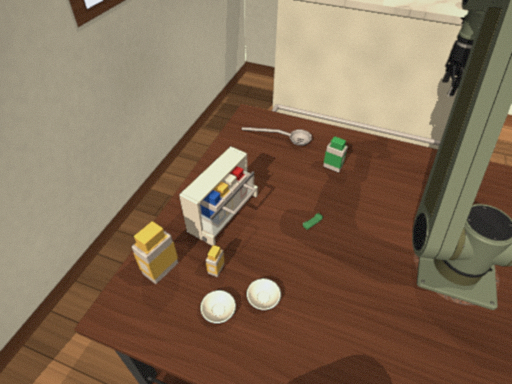

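The scene picture shows the bin with blue (232,124), yellow (246,131), white (258,139) and red (272,148) from left to right. The green tin is at (345,301). For yellow there are three candidates: one in the bin at (246,131), a small one at (176,139) and a big one at (182,80). The one in the bin is meant, since it stands in the bin and is the size of its neighbours. I'll confirm that in an enlarged crop, which also serves for the corners.

```bash
python3 - <<'E'
import cv2,numpy as np
a=cv2.imread("pics/scene0.png");b=cv2.imread("pics/side0.png")
r=lambda im,x,y,w,h,s:cv2.resize(im[y:y+h,x:x+w],(w*s,h*s),interpolation=cv2.INTER_CUBIC)
# scene housing 200..320,75..195 x4 ; side 170..270,140..250 ; greens
o=np.zeros((600,800,3),np.uint8)
o[:360,:400]=r(a,205,80,100,90,4)[:, :400]
o[:360,400:]=r(b,170,150,100,90,4)
o[360:,:240]=r(a,322,278,60,60,4)
o[360:,240:480]=r(b,310,130,60,60,4)
o[360:,480:800]=r(a,240,140,80,60,4)
cv2.imwrite("pics/crop.png",o)
E
```

```text
(no output)
```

View pics/crop.png

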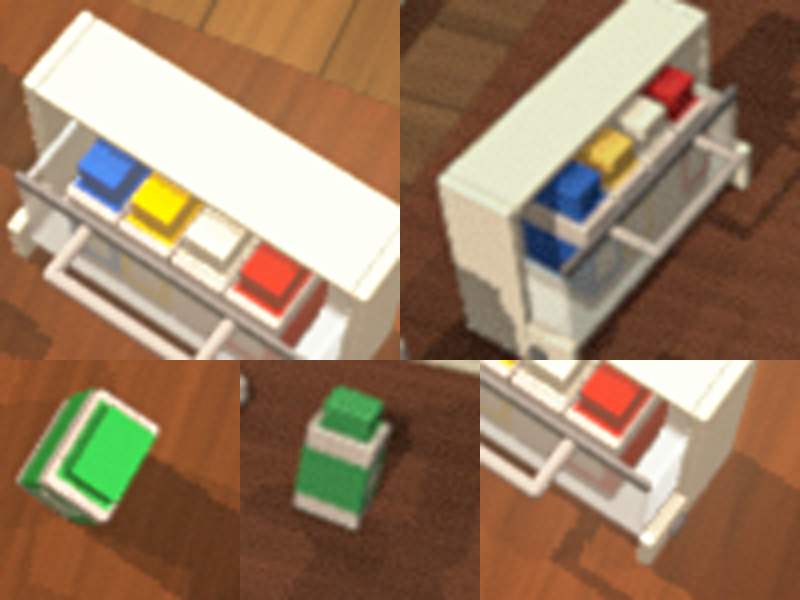

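The crop shows equal-sized tins in the bin, so the yellow in the bin at (246,131) is the one meant. Next I fit the poses.

```bash
cat > fit.py <<'E'
from h import *
from scipy.optimize import least_squares
S,D=cam("scene"),cam("side")
def P(p,loc):
    x,y,a=p;c,s=np.cos(a),np.sin(a);L=np.atleast_2d(loc);return np.c_[x+c*L[:,0]-s*L[:,1],y+s*L[:,0]+c*L[:,1],L[:,2]]
def b2h(th,L):  # bin axes rel hinge -> housing ; tilt out: top to -x
    L=np.atleast_2d(L);c,s=np.cos(th),np.sin(th);return np.c_[-.019+c*L[:,0]-s*L[:,2],L[:,1],.018+s*L[:,0]+c*L[:,2]]
if __name__=="__main__":
    lo=[[.053,.125,.17],[-.01,.125,.17],[-.01,-.125,.17],[.053,-.125,.17]]
    uS=np.array([[226.2,83],[211.2,101.2],[294.5,155],[309,137]]);uD=np.array([[180,195],[199.5,203.75],[247,153.75]])
    f=lambda p:np.r_[(proj(S,P(p,lo))-uS).ravel(),(proj(D,P(p,lo[:3]))-uD).ravel()]
    r=least_squares(f,[.65,.05,0.]);print("housing",r.x,np.round(r.fun,1))
    H=r.x
    lb=[[-.025,.112,.1],[-.025,-.112,.1],[-.063,.055,.09]];ub=np.array([[209.5,124.5],[281.5,171],[217,148]])
    r=least_squares(lambda t:(proj(S,P(H,b2h(t[0],lb)))-ub).ravel(),[.1]);print("bin",r.x,np.round(r.fun,1))
    lg=[[.022,.0145,.122],[-.022,.0145,.122],[-.022,-.0145,.122],[.022,-.0145,.122]]
    ug=np.array([[348.5,288.5],[361.5,295.5],[351.25,313.75],[340,305.5]])
    best=None
    for k in range(4):
        for a in np.linspace(0,3.1,8):
            r=least_squares(lambda p:(proj(S,P(p,lg))-np.roll(ug,k,0)).ravel(),[.35,-.3,a])
            if best is None or r.cost<best.cost:best=r
    print("green",best.x,np.round(best.fun,1)); print(proj(D,P(best.x,[[0,0,0],[0,0,.122]])))
    # tins y: cap top centres in scene
    c0=np.array(H);t=0.1
    for n,(u,v) in dict(blue=(110,168),yellow=(163,197),white=(218,233),red=(275,268)).items():
        w=ray(S,(205+u/4,80+v/4),.15);ca,sa=np.cos(H[2]),np.sin(H[2]);d=w[:2]-H[:2];print(n,d[0]*ca+d[1]*sa,-d[0]*sa+d[1]*ca)
    for n,(u,v) in dict(dn=(139,187),df=(132,146),rest=(233,254),lad=(397,260),ladend=(417,178),yel=(177,138)).items(): print(n,np.round(ray(S,(u,v),.015),3))
E
python3 fit.py
```

```text
housing [ 0.71234048  0.05851357 -0.19497076] [-1.2 -0.1 -1.9 -0.   0.8  1.5  1.2 -0.7 -0.2 -0.9 -1.8 -0.4  1.  -0.8]
bin [-0.03326642] [-1.1 -1.1  0.2  0.5  0.5  0.2]
green [ 0.43591898 -0.29616906 -0.01999205] [-13.8  -7.3 -10.9  -6.5  12.9   7.8  11.7   5.6]
[[332.49122786 165.51813194]
 [338.17977811 139.59806769]]
blue -0.014622269975809411 0.05312403290950087
yellow -0.01175682620930485 0.015347821913723915
white -0.012012499327571275 -0.025598600301122154
red -0.011037337733549629 -0.06648976204781633
dn [0.492 0.297 0.015]
df [0.589 0.374 0.015]
rest [ 0.434 -0.009  0.015]
lad [ 0.59  -0.393  0.015]
ladend [ 0.824 -0.375  0.015]
yel [0.662 0.272 0.015]
```

```bash
cat >> h.py <<'E'
def pose():
    s=env.observe();return np.array(s["eef_pos"]),Rn.from_quat(s["orientation"]).as_matrix()
def orient(yaw,th):
    c,s=np.cos(th),np.sin(th);y=np.array([c,0,s]);z=np.array([s,0,-c])
    return Rn.from_euler("z",yaw).as_matrix()@np.c_[np.cross(y,z),y,z]
def plan(wps,start=None):
    """wps: list of (pos,R,nrows); prints rows in tool shares"""
    p,R=start if start else pose();out=[]
    for q,Q,n in wps:
        dv=Rn.from_matrix(R.T@Q).as_rotvec();p0,R0=p,R
        for k in range(1,n+1):
            pn=p0+(q-p0)*k/n;Rnx=R0@Rn.from_rotvec(dv*k/n).as_matrix()
            out.append((np.round(R.T@(pn-p)/.03,2),np.round(Rn.from_matrix(R.T@Rnx).as_rotvec()/np.radians(6),2)));p,R=pn,Rnx
    for i in range(0,len(out),8):
        print("dp",[[float(v)+0 for v in a] for a,_ in out[i:i+8]]);print("turn",[[float(v)+0 for v in b] for _,b in out[i:i+8]])
E
python3 - <<'E'
from fit import *
lg=[[.022,.0145,.122],[-.022,.0145,.122],[-.022,-.0145,.122],[.022,-.0145,.122]]
ug=np.array([[348.5,288.5],[361.5,295.5],[351.25,313.75],[340,305.5]])[::-1]
rs=[least_squares(lambda p:(proj(S,P(p,lg))-np.roll(ug,k,0)).ravel(),[.35,-.3,a]) for k in range(4) for a in(-1,0,1,2)]
b=min(rs,key=lambda r:r.cost);print("green",b.x,np.round(b.fun,1));print(proj(D,P(b.x,[[0,0,0],[0,0,.122]])))
H=np.array([.7123,.0585,-.195])
h=P(H,b2h(0,[[-.063,0,.09]]))[0];print(h)
q=h+[0,0,.10]
plan([(q,orient(H[2],0),28)])
E
```

```text
green [ 0.4357457  -0.29632295 -0.14280406] [ 0.7 -0.3 -0.4  0.5  0.2 -0.2 -0.5  0. ]
[[332.54645948 165.50383582]
 [338.23861428 139.58395233]]
[0.63185409 0.07438886 0.108     ]
dp [[0.75, -0.6, 0.05], [0.78, -0.57, 0.05], [0.8, -0.54, 0.05], [0.82, -0.51, 0.05], [0.84, -0.47, 0.05], [0.86, -0.44, 0.05], [0.88, -0.4, 0.05], [0.89, -0.36, 0.05]]
turn [[0.0, 0.0, -0.39], [0.0, 0.0, -0.39], [0.0, 0.0, -0.39], [0.0, 0.0, -0.39], [0.0, 0.0, -0.39], [0.0, 0.0, -0.39], [0.0, 0.0, -0.39], [0.0, 0.0, -0.39]]
dp [[0.91, -0.33, 0.05], [0.92, -0.29, 0.05], [0.93, -0.25, 0.05], [0.94, -0.21, 0.05], [0.95, -0.17, 0.05], [0.96, -0.14, 0.05], [0.96, -0.1, 0.05], [0.96, -0.06, 0.05]]
turn [[0.0, 0.0, -0.39], [0.0, 0.0, -0.39], [0.0, 0.0, -0.39], [0.0, 0.0, -0.39], [0.0, 0.0, -0.39], [0.0, 0.0, -0.39], [0.0, 0.0, -0.39], [0.0, 0.0, -0.39]]
dp [[0.96, -0.02, 0.05], [0.96, 0.02, 0.05], [0.96, 0.06, 0.05], [0.96, 0.1, 0.05], [0.95, 0.14, 0.05], [0.95, 0.18, 0.05], [0.94, 0.22, 0.05], [0.93, 0.26, 0.05]]
turn [[0.0, 0.0, -0.39], [0.0, 0.0, -0.39], [0.0, 0.0, -0.39], [0.0, 0.0, -0.39], [0.0, 0.0, -0.39], [0.0, 0.0, -0.39], [0.0, 0.0, -0.39], [0.0, 0.0, -0.39]]
dp [[0.92, 0.3, 0.05], [0.91, 0.33, 0.05], [0.89, 0.37, 0.05], [0.88, 0.41, 0.05]]
turn [[0.0, 0.0, -0.39], [0.0, 0.0, -0.39], [0.0, 0.0, -0.39], [0.0, 0.0, -0.39]]
```

Request:
{"name": "carry_out", "arguments": {
  "dp": [
    [0.75,-0.6,0.05],
    [0.78,-0.57,0.05],
    [0.8,-0.54,0.05],
    [0.82,-0.51,0.05],
    [0.84,-0.47,0.05],
    [0.86,-0.44,0.05],
    [0.88,-0.4,0.05],
    [0.89,-0.36,0.05]
  ],
  "turn": [
    [0,0,-0.39],
    [0,0,-0.39],
    [0,0,-0.39],
    [0,0,-0.39],
    [0,0,-0.39],
    [0,0,-0.39],
    [0,0,-0.39],
    [0,0,-0.39]
  ],
  "grip": 0.25
}}

```text
time: 1.87
eef_pos: [0.2728, -0.3783, 0.2414]
orientation: [0.962, 0.273, 0.0, 0.0]
contact_force: [1.2, 0.4, -0.9]
opening: 0.0318
grasp_force: 0.0
```

Request:
{"name": "carry_out", "arguments": {
  "dp": [
    [0.91,-0.33,0.05],
    [0.92,-0.29,0.05],
    [0.93,-0.25,0.05],
    [0.94,-0.21,0.05],
    [0.95,-0.17,0.05],
    [0.96,-0.14,0.05],
    [0.96,-0.1,0.05],
    [0.96,-0.06,0.05]
  ],
  "turn": [
    [0,0,-0.39],
    [0,0,-0.39],
    [0,0,-0.39],
    [0,0,-0.39],
    [0,0,-0.39],
    [0,0,-0.39],
    [0,0,-0.39],
    [0,0,-0.39]
  ]
}}

```text
time: 2.53
eef_pos: [0.4174, -0.1971, 0.2294]
orientation: [0.905, 0.426, 0.0, 0.0]
contact_force: [-0.2, 0.2, -0.4]
opening: 0.032
grasp_force: 0.0
```

Request:
{"name": "carry_out", "arguments": {
  "dp": [
    [0.96,-0.02,0.05],
    [0.96,0.02,0.05],
    [0.96,0.06,0.05],
    [0.96,0.1,0.05],
    [0.95,0.14,0.05],
    [0.95,0.18,0.05],
    [0.94,0.22,0.05],
    [0.93,0.26,0.05]
  ],
  "turn": [
    [0,0,-0.39],
    [0,0,-0.39],
    [0,0,-0.39],
    [0,0,-0.39],
    [0,0,-0.39],
    [0,0,-0.39],
    [0,0,-0.39],
    [0,0,-0.39]
  ]
}}

```text
time: 3.2
eef_pos: [0.5618, -0.0166, 0.2173]
orientation: [0.823, 0.568, 0.0, 0.0]
contact_force: [0.5, -1.4, 0.6]
opening: 0.032
grasp_force: 0.0
```

Request:
{"name": "carry_out", "arguments": {
  "dp": [
    [0.92,0.3,0.05],
    [0.91,0.33,0.05],
    [0.89,0.37,0.05],
    [0.88,0.41,0.05],
    [0,0,0],
    [0,0,0]
  ],
  "turn": [
    [0,0,-0.39],
    [0,0,-0.39],
    [0,0,-0.39],
    [0,0,-0.39],
    [0,0,0],
    [0,0,0]
  ]
}}

```text
time: 3.7
eef_pos: [0.6343, 0.0736, 0.2106]
orientation: [0.774, 0.633, -0.0, -0.0]
contact_force: [-0.9, 0.3, 0.2]
opening: 0.0322
grasp_force: 0.0
```

```bash
python3 - <<'E'
from fit import *
st();W=cam("wrist");im=read_camera("wrist")
H=np.array([.7123,.0585,-.195])
pts=np.r_[P(H,[[-.01,.125,.17],[-.01,-.125,.17],[.053,.125,.17],[.053,-.125,.17]]),P(H,b2h(0,[[-.063,.055,.09],[-.063,-.055,.09],[-.063,0,.09],[-.025,.112,.1],[-.025,-.112,.1]]))]
o=cv2.resize(im,(768,576),interpolation=cv2.INTER_CUBIC)
for u in proj(W,pts):
    print(np.round(u,1)); cv2.drawMarker(o,tuple(int(v*1.5) for v in u),(255,0,255),0,10,1)
cv2.imwrite("pics/w1.png",o);cv2.imwrite("pics/w1raw.png",im)
E
```

```text
3.7 [0.6343 0.0736 0.2106] [[0.199, 0.98, -0.001], [0.98, -0.199, -0.0], [-0.001, -0.001, -1.0]] [ 0.1   0.45  1.47 -0.    1.22  0.3 ] [-0.9  0.3  0.2] 0.0322
[420.4 -37.7]
[369.4 417.8]
[568.3 -38.8]
[468.9 417.4]
[254.3 122.4]
[255.5 270.7]
[254.9 201.3]
[317.7  24.3]
[304.9 342.9]
```

View pics/w1.png

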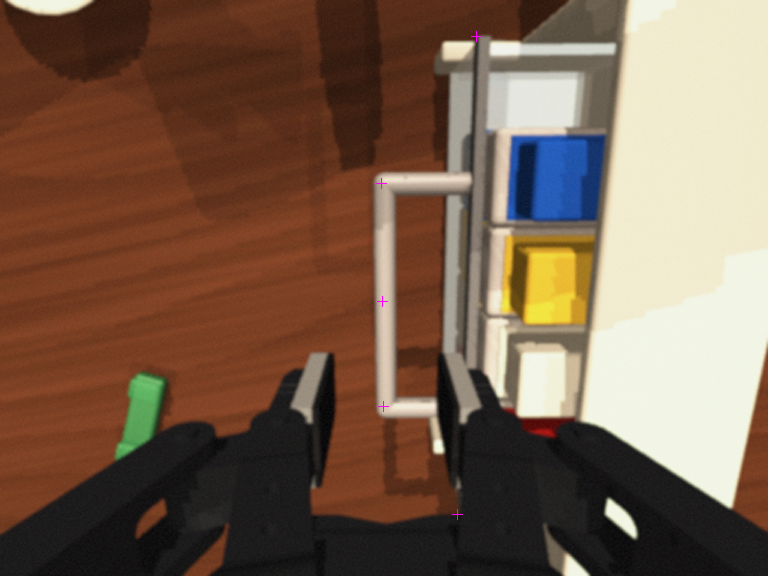

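The handle bar's axis is at (257,200) px in the wrist picture, about 1.5 mm farther forward than predicted, so the gripper is centred over it. I'll descend and grip.

Request:
{"name": "carry_out", "arguments": {
  "dp": [
    [0,0,0.85],
    [0,0,0.85],
    [0,0,0.85],
    [0,0,0.85],
    [0,0,0]
  ],
  "turn": [
    [0,0,0],
    [0,0,0],
    [0,0,0],
    [0,0,0],
    [0,0,0]
  ]
}}

```text
time: 4.17
eef_pos: [0.6298, 0.0709, 0.1045]
orientation: [0.775, 0.631, -0.005, -0.003]
contact_force: [-0.6, 0.1, -0.1]
opening: 0.032
grasp_force: 0.0
```

Request:
{"name": "carry_out", "arguments": {
  "dp": [
    [0,0,0],
    [0,0,0],
    [0,0,0],
    [0,0,0]
  ],
  "turn": [
    [0,0,0],
    [0,0,0],
    [0,0,0],
    [0,0,0]
  ],
  "grip": 1,
  "squeeze": 30
}}

```text
time: 4.5
eef_pos: [0.6336, 0.072, 0.1108]
orientation: [0.775, 0.632, -0.0, 0.0]
contact_force: [-3.9, -1.4, 1.8]
opening: 0.0092
grasp_force: 29.5
```

```bash
python3 - <<'E'
from fit import *
st();p,R=pose()
H=np.array([.7135,.0583,-.195])
g=p+R@[0,0,.003];print("handle pred",P(H,b2h(0,[[-.063,0,.09]])),g)
off=g-P(H,b2h(0,[[-.063,0,.09]]))[0]
wps=[]
for t in np.linspace(.047,.47,10):
    Q=orient(H[2],t); wps.append((P(H,b2h(t,[[-.063,0,.09]]))[0]+off-Q@[0,0,.003],Q,1))
plan(wps)
E
```

```text
4.5 [0.6336 0.072  0.1108] [[0.201, 0.98, 0.0], [0.98, -0.201, -0.001], [-0.001, 0.001, -1.0]] [ 0.1   0.53  1.61 -0.    1.01  0.3 ] [-3.9 -1.4  1.8] 0.0092
handle pred [[0.63305409 0.07418886 0.108     ]] [0.63362697 0.07201247 0.10779762]
dp [[0.0, -0.14, 0.1], [0.0, -0.14, 0.1], [0.0, -0.14, 0.1], [0.0, -0.14, 0.1], [0.0, -0.14, 0.1], [0.0, -0.14, 0.1], [0.0, -0.14, 0.1], [0.0, -0.14, 0.1]]
turn [[-0.44, 0.01, -0.07], [-0.45, 0.0, 0.0], [-0.45, 0.0, 0.0], [-0.45, 0.0, 0.0], [-0.45, 0.0, 0.0], [-0.45, 0.0, 0.0], [-0.45, 0.0, 0.0], [-0.45, 0.0, 0.0]]
dp [[0.0, -0.14, 0.1], [0.0, -0.14, 0.1]]
turn [[-0.45, 0.0, 0.0], [-0.45, 0.0, 0.0]]
```

Request:
{"name": "carry_out", "arguments": {
  "dp": [
    [0.0,-0.14,0.1],
    [0.0,-0.14,0.1],
    [0.0,-0.14,0.1],
    [0.0,-0.14,0.1],
    [0.0,-0.14,0.1],
    [0.0,-0.14,0.1],
    [0.0,-0.14,0.1],
    [0.0,-0.14,0.1]
  ],
  "turn": [
    [-0.45,0,0],
    [-0.45,0,0],
    [-0.45,0,0],
    [-0.45,0,0],
    [-0.45,0,0],
    [-0.45,0,0],
    [-0.45,0,0],
    [-0.45,0,0]
  ]
}}

```text
time: 5.17
eef_pos: [0.605, 0.0778, 0.082]
orientation: [0.761, 0.62, 0.119, 0.147]
contact_force: [0.3, -11.6, -1.4]
opening: 0.0089
grasp_force: 29.6
```

Request:
{"name": "carry_out", "arguments": {
  "dp": [
    [0.0,-0.14,0.1],
    [0.0,-0.14,0.1],
    [0,0,0],
    [0,0,0],
    [0,0,0],
    [0,0,0]
  ],
  "turn": [
    [-0.45,0,0],
    [-0.45,0,0],
    [0,0,0],
    [0,0,0],
    [0,0,0],
    [0,0,0]
  ]
}}

```text
time: 5.67
eef_pos: [0.5992, 0.0788, 0.0722]
orientation: [0.755, 0.614, 0.144, 0.179]
contact_force: [-9.2, 1.5, 2.2]
opening: 0.0087
grasp_force: 31.7
```

```bash
python3 - <<'E'
from fit import *
st();p,R=pose();H=np.array([.7135,.0583,-.195])
g=p+R@[0,0,.003];print(g,[(t,P(H,b2h(t,[[-.063,0,.09]]))) for t in(.44,.46,.48)])
E
```

```text
5.67 [0.5992 0.0788 0.0722] [[0.203, 0.876, 0.437], [0.979, -0.181, -0.093], [-0.002, 0.446, -0.895]] [ 0.2   0.42  2.05 -0.65  0.3   0.99] [-9.2  1.5  2.2] 0.0087
[0.60049685 0.07852829 0.06954608] [(0.44, array([[0.60133299, 0.08045408, 0.07259346]])), (0.46, array([[0.60028059, 0.08066194, 0.07067599]])), (0.48, array([[0.59926602, 0.08086233, 0.06873745]]))]
```

```bash
cat >> h.py <<'E'
H=np.array([.7135,.0583,-.195])
E
cat > bp.py <<'E'
from fit import *
H=np.array([.7135,.0583,-.195]);TH=.475
def F(x,y,z,th=TH): # bin_floor coords -> world
    return P(H,b2h(th,[[x+.013,y,z+.010]]))[0]
def Finv(w,th=TH):
    d=np.array(w)-[H[0],H[1],0];d=Rn.from_euler("z",-H[2]).as_matrix()@d-[-.019,0,.018]
    c,s=np.cos(th),np.sin(th);return np.array([c*d[0]+s*d[2]-.013,d[1],-s*d[0]+c*d[2]-.010])
E
python3 - <<'E'
from bp import *
p,R=pose();Q=orient(H[2],TH);print(Finv(p))
a=p-R[:,2]*.09
plan([(a,R,4),(F(-.002,-.035,.24),Q,5)])
E
```

```text
[-0.07456679 -0.002032    0.08264363]
dp [[0.0, 0.0, -0.75], [0.0, 0.0, -0.75], [0.0, 0.0, -0.75], [0.0, 0.0, -0.75], [-0.22, 0.47, -0.45], [-0.22, 0.47, -0.45], [-0.22, 0.47, -0.45], [-0.22, 0.47, -0.45]]
turn [[0.0, 0.0, 0.0], [0.0, 0.0, 0.0], [0.0, 0.0, 0.0], [0.0, 0.0, 0.0], [-0.02, 0.01, -0.01], [-0.02, 0.01, -0.01], [-0.02, 0.01, -0.01], [-0.02, 0.01, -0.01]]
dp [[-0.22, 0.48, -0.45]]
turn [[-0.02, 0.01, -0.01]]
```

Request:
{"name": "carry_out", "arguments": {
  "dp": [
    [0,0,0],
    [0,0,0],
    [0,0,0]
  ],
  "turn": [
    [0,0,0],
    [0,0,0],
    [0,0,0]
  ],
  "grip": 0.3
}}

```text
time: 5.92
eef_pos: [0.6019, 0.0792, 0.0733]
orientation: [0.754, 0.614, 0.147, 0.18]
contact_force: [-2.7, 0.3, 0.5]
opening: 0.0298
grasp_force: 0.0
```

Request:
{"name": "carry_out", "arguments": {
  "dp": [
    [0,0,-0.75],
    [0,0,-0.75],
    [0,0,-0.75],
    [0,0,-0.75],
    [-0.22,0.47,-0.45],
    [-0.22,0.47,-0.45],
    [-0.22,0.47,-0.45],
    [-0.22,0.47,-0.45]
  ],
  "turn": [
    [0,0,0],
    [0,0,0],
    [0,0,0],
    [0,0,0],
    [-0.02,0,0],
    [-0.02,0,0],
    [-0.02,0,0],
    [-0.02,0,0]
  ]
}}

```text
time: 6.58
eef_pos: [0.5822, 0.0563, 0.2285]
orientation: [0.753, 0.614, 0.149, 0.183]
contact_force: [0.3, 0.2, 0.2]
opening: 0.0298
grasp_force: 0.0
```

Request:
{"name": "carry_out", "arguments": {
  "dp": [
    [-0.22,0.47,-0.45],
    [0,0,0],
    [0,0,0],
    [0,0,0]
  ],
  "turn": [
    [-0.02,0,0],
    [0,0,0],
    [0,0,0],
    [0,0,0]
  ],
  "grip": -0.32
}}

```text
time: 6.92
eef_pos: [0.5856, 0.0486, 0.244]
orientation: [0.753, 0.614, 0.148, 0.183]
contact_force: [0.7, -0.7, 0.9]
opening: 0.0566
grasp_force: 0.0
```

```bash
cat > look.py <<'E'
from bp import *
import sys
def tins(im,W):
    """cap top centres by colour -> bin floor y (plane z=.122 in bin)"""
    K,R,t=W;o=-R.T@t;n=np.array(F(0,0,1))-F(0,0,0);p0=F(0,0,.122)
    hsv=cv2.cvtColor(im,cv2.COLOR_BGR2HSV);res={}
    rng=dict(red=[(0,120),(8,140)],blue=[(105,120),(125,90)],yellow=[(22,120),(32,140)],green=[(55,120),(75,100)])
    for k,((h0,s0),(h1,v0)) in rng.items():
        m=cv2.inRange(hsv,(h0,s0,v0),(h1,255,255))
        q,_,stt,_=cv2.connectedComponentsWithStats(m)
        i=[j for j in range(1,q) if stt[j,4]>80]
        for j in i:
            x,y,w,h,a=stt[j];L=[]
            for uv in((x,y),(x+w,y+h),(x+w/2,y+h/2)):
                d=R.T@np.linalg.solve(K,[uv[0],uv[1],1]);X=o+d*(n@(p0-o))/(n@d);L.append(np.round(Finv(X)[:2]*1000,1).tolist())
            print(k,(x,y,w,h),L)
if __name__=="__main__":
    st();print("bin",np.round(Finv(pose()[0]),4));W=cam("wrist");im=read_camera("wrist");tins(im,W)
    o=cv2.resize(im,(768,576),interpolation=cv2.INTER_CUBIC)
    for y in(.108,-.108):
      for x,z in((-.034,.09),(.034,.08)):
        u=proj(W,F(x,y,z))[0];cv2.drawMarker(o,tuple(int(v*1.5) for v in u),(255,0,255),0,10,1)
    cv2.imwrite(sys.argv[1],o)
E
python3 look.py pics/w2.png
```

```text
6.92 [0.5856 0.0486 0.244 ] [[0.202, 0.871, 0.448], [0.979, -0.179, -0.093], [-0.001, 0.458, -0.889]] [ 0.14  0.17  1.88 -0.26  0.65  0.52] [ 0.7 -0.7  0.9] 0.0566
bin [-0.0026 -0.0343  0.2388]
red (np.int32(229), np.int32(202), np.int32(59), np.int32(47)) [[-24.4, -39.4], [21.1, -78.8], [-2.1, -58.7]]
blue (np.int32(224), np.int32(43), np.int32(66), np.int32(49)) [[-24.4, 71.6], [20.3, 40.0], [-2.5, 56.1]]
yellow (np.int32(227), np.int32(102), np.int32(62), np.int32(42)) [[-23.6, 33.7], [20.3, 4.2], [-2.0, 19.2]]
green (np.int32(0), np.int32(240), np.int32(25), np.int32(76)) [[-205.4, -69.4], [-199.8, -138.9], [-202.7, -102.9]]
```

View pics/w2.png

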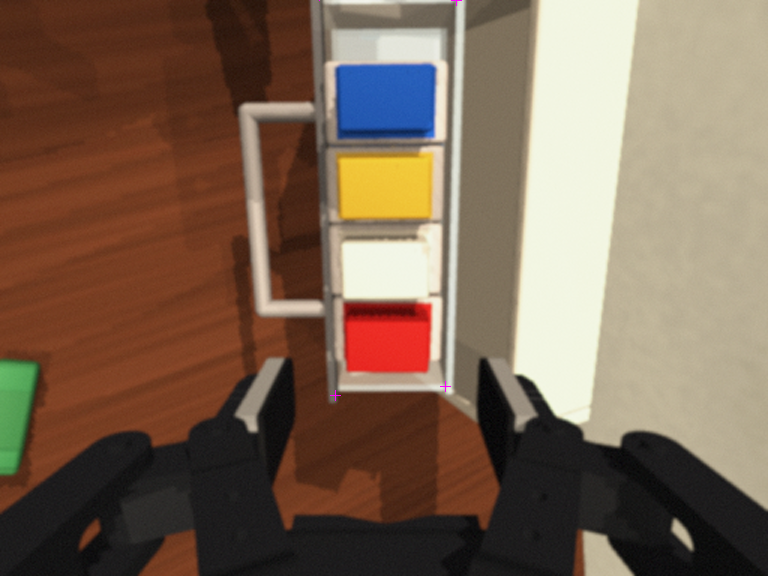

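The wrist picture shows the bin fully out and the row blue, yellow, white, red centred at about (386,100), (386,187), (386,270) and (388,340). There is free space at both ends. I'll grip the red cap and slide it right.

Request:
{"name": "carry_out", "arguments": {
  "dp": [
    [-0.97,0,0.2],
    [0,0,0.95],
    [0,0,0.95],
    [0,0,0.95],
    [0,0,0.9],
    [0,0,0],
    [0,0,0]
  ],
  "turn": [
    [0,0,0],
    [0,0,0],
    [0,0,0],
    [0,0,0],
    [0,0,0],
    [0,0,0],
    [0,0,0]
  ]
}}

```text
time: 7.55
eef_pos: [0.6322, 0.0092, 0.1368]
orientation: [0.754, 0.615, 0.147, 0.182]
contact_force: [-0.4, -0.2, 0.5]
opening: 0.0563
grasp_force: 0.0
```

Request:
{"name": "carry_out", "arguments": {
  "dp": [
    [0,0,0],
    [0,0,0],
    [0,0,0],
    [0,0,0]
  ],
  "turn": [
    [0,0,0],
    [0,0,0],
    [0,0,0],
    [0,0,0]
  ],
  "grip": 1,
  "squeeze": 20
}}

```text
time: 7.88
eef_pos: [0.6331, 0.0091, 0.1405]
orientation: [0.753, 0.614, 0.149, 0.184]
contact_force: [-0.1, 1.0, -2.2]
opening: 0.0435
grasp_force: 23.4
```

```bash
python3 - <<'E'
from bp import *
st();print(Finv(pose()[0]))
E
```

```text
7.88 [0.6331 0.0091 0.1405] [[0.202, 0.87, 0.45], [0.979, -0.179, -0.094], [-0.001, 0.46, -0.888]] [ 0.05  0.35  1.94 -0.3   0.41  0.5 ] [-0.1  1.  -2.2] 0.0435
[-0.00171777 -0.06383242  0.12196399]
```

Request:
{"name": "carry_out", "arguments": {
  "dp": [
    [-0.22,0,0],
    [-0.22,0,0],
    [-0.22,0,0],
    [0,0,0],
    [0,0,0]
  ],
  "turn": [
    [0,0,0],
    [0,0,0],
    [0,0,0],
    [0,0,0],
    [0,0,0]
  ]
}}

```text
time: 8.3
eef_pos: [0.6291, -0.0115, 0.14]
orientation: [0.754, 0.613, 0.149, 0.184]
contact_force: [-2.6, -1.1, 3.2]
opening: 0.0437
grasp_force: 24.1
```

Request:
{"name": "carry_out", "arguments": {
  "dp": [
    [0,0,0],
    [0,0,0],
    [0,0,0]
  ],
  "turn": [
    [0,0,0],
    [0,0,0],
    [0,0,0]
  ],
  "grip": -0.32
}}

```text
time: 8.55
eef_pos: [0.6296, -0.0103, 0.1393]
orientation: [0.753, 0.614, 0.149, 0.183]
contact_force: [0.6, -0.5, -0.2]
opening: 0.0565
grasp_force: 0.0
```

Request:
{"name": "carry_out", "arguments": {
  "dp": [
    [0,0,-0.6],
    [0,0,-0.6],
    [0.9,0,0],
    [0,0,0],
    [0,0,0]
  ],
  "turn": [
    [0,0,0],
    [0,0,0],
    [0,0,0],
    [0,0,0],
    [0,0,0]
  ]
}}

```text
time: 8.97
eef_pos: [0.6189, 0.0204, 0.1715]
orientation: [0.753, 0.615, 0.149, 0.183]
contact_force: [-0.3, 0.0, -0.9]
opening: 0.0561
grasp_force: 0.0
```

```bash
python3 look.py pics/w3.png
```

```text
8.97 [0.6189 0.0204 0.1715] [[0.2, 0.871, 0.449], [0.98, -0.177, -0.093], [-0.001, 0.459, -0.888]] [ 0.07  0.29  1.93 -0.28  0.48  0.49] [-0.3  0.  -0.9] 0.0561
bin [-0.002  -0.0555  0.1569]
red (np.int32(287), np.int32(214), np.int32(17), np.int32(12)) [[12.7, -41.7], [21.5, -48.2], [17.1, -45.0]]
red (np.int32(214), np.int32(241), np.int32(84), np.int32(71)) [[-24.6, -56.2], [20.0, -99.0], [-3.1, -76.9]]
blue (np.int32(205), np.int32(0), np.int32(101), np.int32(45)) [[-23.9, 54.3], [19.5, 36.6], [-2.6, 45.6]]
yellow (np.int32(207), np.int32(58), np.int32(96), np.int32(63)) [[-24.1, 31.5], [19.3, 4.1], [-3.0, 18.1]]
```

View pics/w3.png

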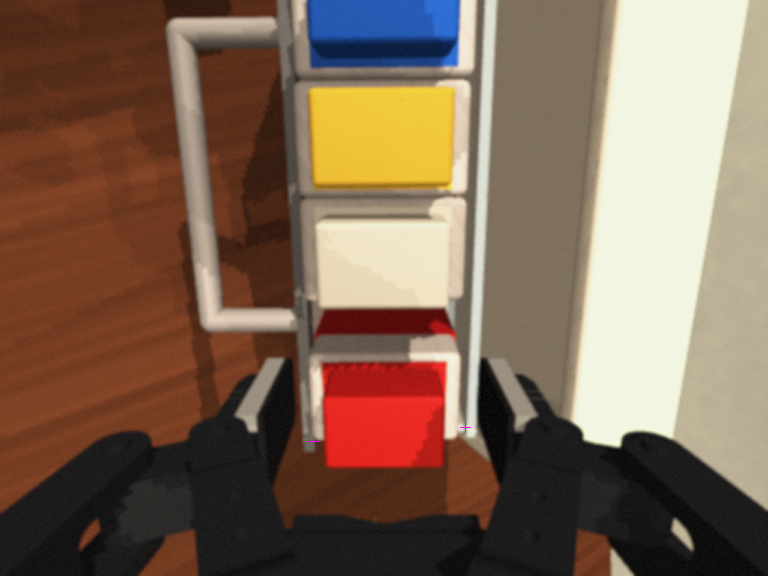

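Red has moved to y ≈ -84 mm (cap at (385,415)); white is at about -23 mm (cap at (383,265)). I'll grip white and push the left three to the left.

Request:
{"name": "carry_out", "arguments": {
  "dp": [
    [0.55,0,0],
    [0.55,0,0],
    [0,0,0.58],
    [0,0,0.58],
    [0,0,0],
    [0,0,0]
  ],
  "turn": [
    [0,0,0],
    [0,0,0],
    [0,0,0],
    [0,0,0],
    [0,0,0],
    [0,0,0]
  ]
}}

```text
time: 9.52
eef_pos: [0.6402, 0.0477, 0.1389]
orientation: [0.754, 0.614, 0.147, 0.183]
contact_force: [0.5, 0.0, -0.5]
opening: 0.0563
grasp_force: 0.0
```

Request:
{"name": "carry_out", "arguments": {
  "dp": [
    [0,0,0],
    [0,0,0],
    [0,0,0],
    [0,0,0]
  ],
  "turn": [
    [0,0,0],
    [0,0,0],
    [0,0,0],
    [0,0,0]
  ],
  "grip": 1,
  "squeeze": 20
}}

```text
time: 9.85
eef_pos: [0.6406, 0.0481, 0.1408]
orientation: [0.753, 0.614, 0.149, 0.183]
contact_force: [0.0, -1.2, -1.7]
opening: 0.044
grasp_force: 24.9
```

Request:
{"name": "carry_out", "arguments": {
  "dp": [
    [0.2,0,0],
    [0.2,0,0],
    [0.2,0,0],
    [0.2,0,0],
    [0.13,0,0],
    [0,0,0],
    [0,0,0]
  ],
  "turn": [
    [0,0,0],
    [0,0,0],
    [0,0,0],
    [0,0,0],
    [0,0,0],
    [0,0,0],
    [0,0,0]
  ]
}}

```text
time: 10.43
eef_pos: [0.647, 0.0768, 0.1408]
orientation: [0.753, 0.614, 0.15, 0.183]
contact_force: [-2.8, 1.9, 2.5]
opening: 0.0437
grasp_force: 25.5
```

```bash
python3 - <<'E'
from bp import *
st();print(Finv(pose()[0]))
E
```

```text
10.43 [0.647  0.0768 0.1408] [[0.201, 0.87, 0.45], [0.98, -0.178, -0.092], [0.0, 0.46, -0.888]] [ 0.18  0.38  1.88 -0.39  0.46  0.7 ] [-2.8  1.9  2.5] 0.0437
[-0.00114542  0.00526239  0.12201532]
```

Request:
{"name": "carry_out", "arguments": {
  "dp": [
    [0,0,0],
    [0,0,0],
    [0,0,0]
  ],
  "turn": [
    [0,0,0],
    [0,0,0],
    [0,0,0]
  ],
  "grip": -0.32
}}

```text
time: 10.68
eef_pos: [0.6466, 0.0756, 0.1401]
orientation: [0.753, 0.614, 0.149, 0.183]
contact_force: [0.4, 0.5, -1.1]
opening: 0.0564
grasp_force: 0.0
```

Request:
{"name": "carry_out", "arguments": {
  "dp": [
    [0,0,-0.9],
    [0,0,-0.9],
    [-0.6,0,-0.9],
    [-0.6,0,-0.9],
    [0,0,0],
    [0,0,0]
  ],
  "turn": [
    [0,0,0],
    [0,0,0],
    [0,0,0],
    [0,0,0],
    [0,0,0],
    [0,0,0]
  ]
}}

```text
time: 11.18
eef_pos: [0.591, 0.05, 0.2381]
orientation: [0.753, 0.613, 0.15, 0.184]
contact_force: [0.2, 0.9, -0.3]
opening: 0.0564
grasp_force: 0.0
```

```bash
python3 look.py pics/w4.png; python3 - <<'E'
from bp import *
g=np.array([.4357,-.2963,.22]);plan([(g,orient(-.143,0),16)])
E
```

```text
11.18 [0.591  0.05   0.2381] [[0.203, 0.869, 0.452], [0.979, -0.18, -0.094], [0.0, 0.462, -0.887]] [ 0.14  0.19  1.88 -0.27  0.64  0.53] [ 0.2  0.9 -0.3] 0.0564
bin [-0.0009 -0.0319  0.2313]
red (np.int32(255), np.int32(205), np.int32(34), np.int32(14)) [[-2.4, -37.1], [22.9, -48.3], [10.2, -42.7]]
red (np.int32(225), np.int32(231), np.int32(60), np.int32(49)) [[-25.3, -57.4], [20.6, -99.5], [-2.8, -78.0]]
blue (np.int32(217), np.int32(0), np.int32(70), np.int32(52)) [[-24.7, 97.6], [19.5, 67.2], [-3.1, 82.7]]
yellow (np.int32(222), np.int32(62), np.int32(66), np.int32(43)) [[-23.0, 61.5], [20.7, 33.9], [-1.5, 47.9]]
green (np.int32(0), np.int32(248), np.int32(16), np.int32(76)) [[-197.5, -69.5], [-199.7, -137.5], [-198.6, -102.3]]
dp [[-0.77, -0.17, -0.05], [-0.77, -0.17, -0.04], [-0.77, -0.18, -0.04], [-0.77, -0.18, -0.03], [-0.77, -0.18, -0.03], [-0.77, -0.19, -0.02], [-0.77, -0.19, -0.02], [-0.77, -0.19, -0.01]]
turn [[0.28, 0.01, -0.04], [0.28, 0.01, -0.04], [0.28, 0.01, -0.04], [0.28, 0.01, -0.04], [0.28, 0.01, -0.04], [0.28, 0.01, -0.04], [0.28, 0.01, -0.04], [0.28, 0.01, -0.04]]
dp [[-0.77, -0.2, -0.01], [-0.77, -0.2, 0.0], [-0.77, -0.2, 0.0], [-0.76, -0.21, 0.01], [-0.76, -0.21, 0.01], [-0.76, -0.21, 0.02], [-0.76, -0.21, 0.02], [-0.76, -0.22, 0.03]]
turn [[0.28, 0.01, -0.04], [0.28, 0.01, -0.04], [0.28, 0.01, -0.04], [0.28, 0.01, -0.04], [0.28, 0.01, -0.04], [0.28, 0.01, -0.04], [0.28, 0.01, -0.04], [0.28, 0.01, -0.04]]
```

View pics/w4.png

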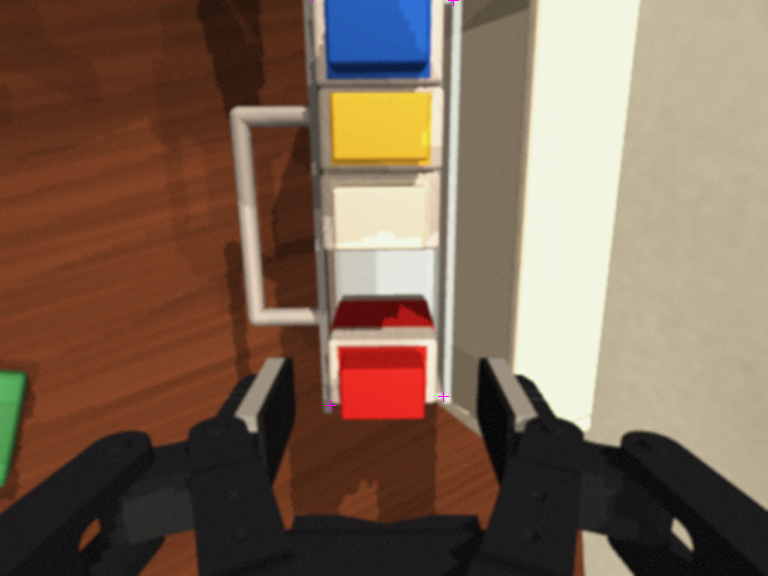

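White is now at about +6 mm (383,217) and red at -85 mm, so the gap is about 51 mm wide. Next, fetch green.

Request:
{"name": "carry_out", "arguments": {
  "dp": [
    [-0.77,-0.17,-0.05],
    [-0.77,-0.17,-0.04],
    [-0.77,-0.18,-0.04],
    [-0.77,-0.18,-0.03],
    [-0.77,-0.18,-0.03],
    [-0.77,-0.19,-0.02],
    [-0.77,-0.19,-0.02],
    [-0.77,-0.19,-0.01]
  ],
  "turn": [
    [0.28,0,-0.04],
    [0.28,0,-0.04],
    [0.28,0,-0.04],
    [0.28,0,-0.04],
    [0.28,0,-0.04],
    [0.28,0,-0.04],
    [0.28,0,-0.04],
    [0.28,0,-0.04]
  ]
}}

```text
time: 11.9
eef_pos: [0.513, -0.1236, 0.2266]
orientation: [0.759, 0.64, 0.071, 0.095]
contact_force: [0.5, -0.0, -0.1]
opening: 0.0567
grasp_force: 0.0
```

Request:
{"name": "carry_out", "arguments": {
  "dp": [
    [-0.77,-0.2,-0.01],
    [-0.77,-0.2,0],
    [-0.77,-0.2,0],
    [-0.76,-0.21,0.01],
    [-0.76,-0.21,0.01],
    [-0.76,-0.21,0.02],
    [-0.76,-0.21,0.02],
    [-0.76,-0.22,0.03]
  ],
  "turn": [
    [0.28,0,-0.04],
    [0.28,0,-0.04],
    [0.28,0,-0.04],
    [0.28,0,-0.04],
    [0.28,0,-0.04],
    [0.28,0,-0.04],
    [0.28,0,-0.04],
    [0.28,0,-0.04]
  ]
}}

```text
time: 12.57
eef_pos: [0.4358, -0.2972, 0.2201]
orientation: [0.754, 0.656, -0.005, 0.006]
contact_force: [-0.7, 0.2, 0.2]
opening: 0.0562
grasp_force: 0.0
```

Request:
{"name": "carry_out", "arguments": {
  "dp": [
    [0,0,0],
    [0,0,0],
    [0,0,0]
  ],
  "turn": [
    [0,0,0],
    [0,0,0],
    [0,0,0]
  ]
}}

```text
time: 12.82
eef_pos: [0.4363, -0.2957, 0.2208]
orientation: [0.754, 0.656, -0.004, 0.007]
contact_force: [0.1, 0.3, 0.0]
opening: 0.0561
grasp_force: 0.0
```

```bash
python3 - <<'E'
from fit import *
st();W=cam("wrist");im=read_camera("wrist")
hsv=cv2.cvtColor(im,cv2.COLOR_BGR2HSV);m=cv2.inRange(hsv,(50,120,60),(78,255,255))
# bright top face only
cs,_=cv2.findContours(m,0,2)
for c in cs:
    if cv2.contourArea(c)>150:
        rr=cv2.minAreaRect(c);b=cv2.boxPoints(rr);print(np.round(b,1).tolist(),[np.round(ray(W,u,.122),4).tolist() for u in b])
print("pred",proj(W,P([.4357,-.2963,-.143],[[.022,.0145,.122],[-.022,.0145,.122],[-.022,-.0145,.122],[.022,-.0145,.122]])))
o=cv2.resize(im,(768,576),interpolation=cv2.INTER_CUBIC)
for u in proj(W,P([.4357,-.2963,-.143],[[.022,.0145,.122],[-.022,.0145,.122],[-.022,-.0145,.122],[.022,-.0145,.122]])): cv2.drawMarker(o,tuple(int(v*1.5) for v in u),(255,0,255),0,10,1)
cv2.imwrite("pics/w5.png",o)
E
```

```text
12.82 [ 0.4363 -0.2957  0.2208] [[0.139, 0.99, 0.002], [0.99, -0.138, -0.016], [-0.016, 0.005, -1.0]] [-0.61  0.26  1.73 -0.01  1.14 -0.47] [0.1 0.3 0. ] 0.0561
[[221.1999969482422, 219.39999389648438], [223.1999969482422, 170.89999389648438], [284.6000061035156, 173.39999389648438], [282.5, 222.0]] [[0.4086, -0.3055, 0.122], [0.416, -0.2709, 0.122], [0.4572, -0.2785, 0.122], [0.4517, -0.3136, 0.122]]
[[217.0, 159.0], [217.39999389648438, 149.6999969482422], [291.3999938964844, 152.8000030517578], [291.0, 162.0]] [[0.4132, -0.2623, 0.122], [0.4145, -0.2561, 0.122], [0.4633, -0.2651, 0.122], [0.4624, -0.2713, 0.122]]
pred [[289.06024785 182.18081238]
 [225.15953932 182.02051211]
 [226.13023808 221.42393398]
 [287.76836616 221.53804366]]
```

View pics/w5.png

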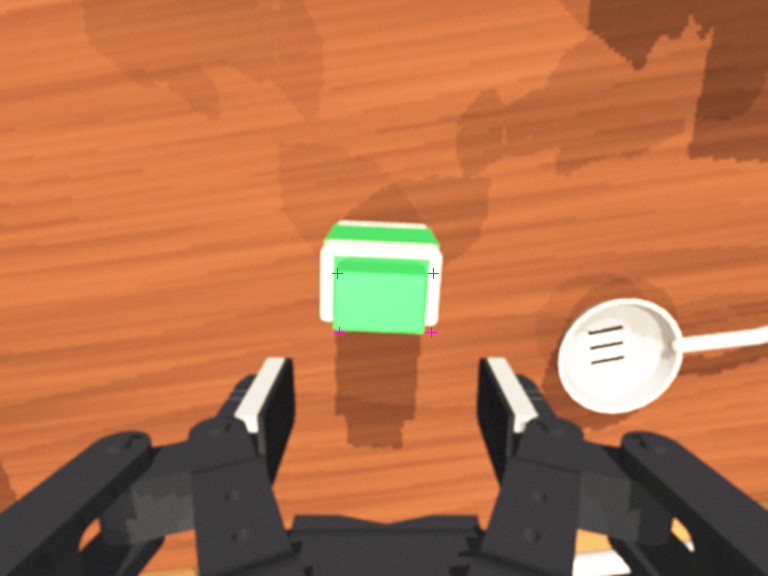

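The cap's top face spans (333,272)–(425,333), about 2.7 mm nearer the robot than predicted and turned a further 0.04 rad. I'll correct for that and descend.

```bash
python3 - <<'E'
from bp import *
Q=orient(-.18,0);plan([(np.array([.433,-.2959,.20]),Q,2),(np.array([.433,-.2959,.120]),Q,4)])
E
```

```text
dp [[-0.01, -0.06, 0.35], [-0.01, -0.05, 0.35], [0.0, 0.0, 0.67], [0.0, 0.0, 0.67], [0.0, 0.0, 0.67], [0.0, 0.0, 0.67]]
turn [[0.03, 0.08, 0.2], [0.03, 0.08, 0.2], [0.0, 0.0, 0.0], [0.0, 0.0, 0.0], [0.0, 0.0, 0.0], [0.0, 0.0, 0.0]]
```

Request:
{"name": "carry_out", "arguments": {
  "dp": [
    [-0.01,-0.06,0.35],
    [-0.01,-0.05,0.35],
    [0,0,0.67],
    [0,0,0.67],
    [0,0,0.67],
    [0,0,0.67],
    [0,0,0],
    [0,0,0]
  ],
  "turn": [
    [0.03,0.08,0.2],
    [0.03,0.08,0.2],
    [0,0,0],
    [0,0,0],
    [0,0,0],
    [0,0,0],
    [0,0,0],
    [0,0,0]
  ]
}}

```text
time: 13.53
eef_pos: [0.4321, -0.2958, 0.1195]
orientation: [0.768, 0.64, -0.0, -0.002]
contact_force: [0.4, -0.8, 0.6]
opening: 0.0564
grasp_force: 0.0
```

Request:
{"name": "carry_out", "arguments": {
  "dp": [
    [0,0,0],
    [0,0,0],
    [0,0,0],
    [0,0,0],
    [0,0,0]
  ],
  "turn": [
    [0,0,0],
    [0,0,0],
    [0,0,0],
    [0,0,0],
    [0,0,0]
  ],
  "grip": 1,
  "squeeze": 40
}}

```text
time: 13.95
eef_pos: [0.4333, -0.2969, 0.1216]
orientation: [0.768, 0.64, 0.0, 0.001]
contact_force: [-0.3, 0.8, 2.6]
opening: 0.0434
grasp_force: 42.1
```

```bash
python3 - <<'E'
from bp import *
st();p,R=pose();Q=orient(H[2],TH)
zt=p[2]  # tcp height above tin underside
print("tcp over underside",zt)
hov=F(-.001,-.040,zt+.11)
plan([(p+[0,0,.14],R,5),(hov,Q,19)])
print(hov)
E
```

```text
13.95 [ 0.4333 -0.2969  0.1216] [[0.18, 0.984, 0.002], [0.984, -0.18, -0.001], [-0.001, 0.002, -1.0]] [-0.62  0.36  1.87  0.    0.91 -0.44] [-0.3  0.8  2.6] 0.0434
tcp over underside 0.12161390438121324
dp [[0.0, 0.0, -0.93], [0.0, 0.0, -0.93], [0.0, 0.0, -0.93], [0.0, 0.0, -0.93], [0.0, 0.0, -0.93], [0.63, 0.16, 0.04], [0.63, 0.16, 0.04], [0.63, 0.16, 0.05]]
turn [[0.0, 0.0, 0.0], [0.0, 0.0, 0.0], [0.0, 0.0, 0.0], [0.0, 0.0, 0.0], [0.0, 0.0, 0.0], [-0.24, 0.0, 0.01], [-0.24, 0.0, 0.01], [-0.24, 0.0, 0.01]]
dp [[0.63, 0.16, 0.05], [0.63, 0.16, 0.06], [0.63, 0.15, 0.06], [0.63, 0.15, 0.06], [0.64, 0.15, 0.07], [0.64, 0.15, 0.07], [0.64, 0.14, 0.07], [0.64, 0.14, 0.08]]
turn [[-0.24, 0.0, 0.01], [-0.24, 0.0, 0.01], [-0.24, 0.0, 0.01], [-0.24, 0.0, 0.01], [-0.24, 0.0, 0.01], [-0.24, 0.0, 0.01], [-0.24, 0.0, 0.01], [-0.24, 0.0, 0.01]]
dp [[0.64, 0.14, 0.08], [0.64, 0.14, 0.08], [0.64, 0.13, 0.09], [0.64, 0.13, 0.09], [0.64, 0.13, 0.09], [0.64, 0.13, 0.1], [0.64, 0.12, 0.1], [0.64, 0.12, 0.1]]
turn [[-0.24, 0.0, 0.01], [-0.24, 0.0, 0.01], [-0.24, 0.0, 0.01], [-0.24, 0.0, 0.01], [-0.24, 0.0, 0.01], [-0.24, 0.0, 0.01], [-0.24, 0.0, 0.01], [-0.24, 0.0, 0.01]]
[0.58917359 0.04208295 0.23835355]
```

```bash
python3 - <<'E'
from bp import *
p,R=pose();Q=orient(H[2],TH)
hov=F(-.001,-.040,.1216+.155);print(hov)
plan([(p+[0,0,.18],R,6),(hov,Q,18)])
E
```

```text
[0.56898964 0.04606947 0.27835936]
dp [[0.0, 0.0, -1.0], [0.0, 0.0, -1.0], [0.0, 0.0, -1.0], [0.0, 0.0, -1.0], [0.0, 0.0, -1.0], [0.0, 0.0, -1.0], [0.67, 0.13, 0.04], [0.67, 0.13, 0.05]]
turn [[0.0, 0.0, 0.0], [0.0, 0.0, 0.0], [0.0, 0.0, 0.0], [0.0, 0.0, 0.0], [0.0, 0.0, 0.0], [0.0, 0.0, 0.0], [-0.25, 0.0, 0.01], [-0.25, 0.0, 0.01]]
dp [[0.67, 0.13, 0.05], [0.67, 0.13, 0.05], [0.67, 0.13, 0.06], [0.67, 0.12, 0.06], [0.67, 0.12, 0.06], [0.67, 0.12, 0.07], [0.67, 0.12, 0.07], [0.67, 0.11, 0.07]]
turn [[-0.25, 0.0, 0.01], [-0.25, 0.0, 0.01], [-0.25, 0.0, 0.01], [-0.25, 0.0, 0.01], [-0.25, 0.0, 0.01], [-0.25, 0.0, 0.01], [-0.25, 0.0, 0.01], [-0.25, 0.0, 0.01]]
dp [[0.67, 0.11, 0.07], [0.67, 0.11, 0.08], [0.67, 0.11, 0.08], [0.67, 0.1, 0.08], [0.67, 0.1, 0.09], [0.67, 0.1, 0.09], [0.67, 0.1, 0.09], [0.67, 0.09, 0.09]]
turn [[-0.25, 0.0, 0.01], [-0.25, 0.0, 0.01], [-0.25, 0.0, 0.01], [-0.25, 0.0, 0.01], [-0.25, 0.0, 0.01], [-0.25, 0.0, 0.01], [-0.25, 0.0, 0.01], [-0.25, 0.0, 0.01]]
```

Request:
{"name": "carry_out", "arguments": {
  "dp": [
    [0,0,-1],
    [0,0,-1],
    [0,0,-1],
    [0,0,-1],
    [0,0,-1],
    [0,0,-1],
    [0.67,0.13,0.04],
    [0.67,0.13,0.05]
  ],
  "turn": [
    [0,0,0],
    [0,0,0],
    [0,0,0],
    [0,0,0],
    [0,0,0],
    [0,0,0],
    [-0.25,0,0.01],
    [-0.25,0,0.01]
  ]
}}

```text
time: 14.62
eef_pos: [0.4487, -0.2591, 0.3004]
orientation: [0.769, 0.639, 0.018, 0.023]
contact_force: [0.1, 0.2, -3.3]
opening: 0.0429
grasp_force: 42.1
```

Request:
{"name": "carry_out", "arguments": {
  "dp": [
    [0.67,0.13,0.05],
    [0.67,0.13,0.05],
    [0.67,0.13,0.06],
    [0.67,0.12,0.06],
    [0.67,0.12,0.06],
    [0.67,0.12,0.07],
    [0.67,0.12,0.07],
    [0.67,0.11,0.07]
  ],
  "turn": [
    [-0.25,0,0.01],
    [-0.25,0,0.01],
    [-0.25,0,0.01],
    [-0.25,0,0.01],
    [-0.25,0,0.01],
    [-0.25,0,0.01],
    [-0.25,0,0.01],
    [-0.25,0,0.01]
  ]
}}

```text
time: 15.28
eef_pos: [0.508, -0.1052, 0.2876]
orientation: [0.765, 0.631, 0.084, 0.101]
contact_force: [0.9, -0.4, -1.6]
opening: 0.0431
grasp_force: 42.0
```

Request:
{"name": "carry_out", "arguments": {
  "dp": [
    [0.67,0.11,0.07],
    [0.67,0.11,0.08],
    [0.67,0.11,0.08],
    [0.67,0.1,0.08],
    [0.67,0.1,0.09],
    [0.67,0.1,0.09],
    [0.67,0.1,0.09],
    [0.67,0.09,0.09]
  ],
  "turn": [
    [-0.25,0,0.01],
    [-0.25,0,0.01],
    [-0.25,0,0.01],
    [-0.25,0,0.01],
    [-0.25,0,0.01],
    [-0.25,0,0.01],
    [-0.25,0,0.01],
    [-0.25,0,0.01]
  ]
}}

```text
time: 15.95
eef_pos: [0.5685, 0.0466, 0.2775]
orientation: [0.753, 0.615, 0.15, 0.18]
contact_force: [-0.3, -0.8, -1.9]
opening: 0.0433
grasp_force: 42.0
```

Request:
{"name": "carry_out", "arguments": {
  "dp": [
    [0,0,0],
    [0,0,0],
    [0,0,0]
  ],
  "turn": [
    [0,0,0],
    [0,0,0],
    [0,0,0]
  ]
}}

```text
time: 16.2
eef_pos: [0.5684, 0.0454, 0.2776]
orientation: [0.753, 0.616, 0.149, 0.179]
contact_force: [-0.2, 0.6, -1.4]
opening: 0.0434
grasp_force: 42.0
```

```bash
python3 look.py pics/w6.png; python3 - <<'E'
from bp import *
plan([(F(-.001,-.041,.1216+.09),orient(H[2],TH),4),(F(-.001,-.041,.1216+.03),orient(H[2],TH),4)])
E
```

```text
16.2 [0.5684 0.0454 0.2776] [[0.197, 0.874, 0.445], [0.98, -0.178, -0.086], [0.003, 0.453, -0.891]] [ 0.14  0.12  1.86 -0.22  0.73  0.47] [-0.2  0.6 -1.4] 0.0434
bin [-0.0018 -0.0408  0.2761]
blue (np.int32(227), np.int32(0), np.int32(59), np.int32(50)) [[-24.7, 101.5], [20.1, 66.7], [-2.7, 84.4]]
yellow (np.int32(231), np.int32(58), np.int32(55), np.int32(42)) [[-22.8, 61.1], [20.8, 29.3], [-1.4, 45.5]]
green (np.int32(199), np.int32(173), np.int32(117), np.int32(24)) [[-52.7, -30.5], [48.5, -52.3], [-2.6, -41.3]]
green (np.int32(204), np.int32(215), np.int32(108), np.int32(88)) [[-50.3, -68.6], [49.3, -158.3], [-2.4, -111.7]]
green (np.int32(13), np.int32(220), np.int32(36), np.int32(68)) [[-221.8, -72.7], [-201.6, -141.4], [-212.0, -106.0]]
dp [[0.0, 0.01, 0.54], [0.0, 0.01, 0.54], [0.0, 0.0, 0.54], [0.0, 0.0, 0.54], [0.0, 0.0, 0.5], [0.0, 0.0, 0.5], [0.0, 0.0, 0.5], [0.0, 0.0, 0.5]]
turn [[-0.01, 0.0, -0.01], [-0.01, 0.0, -0.01], [-0.01, 0.0, -0.01], [-0.01, 0.0, -0.01], [0.0, 0.0, 0.0], [0.0, 0.0, 0.0], [0.0, 0.0, 0.0], [0.0, 0.0, 0.0]]
```

View pics/w6.png

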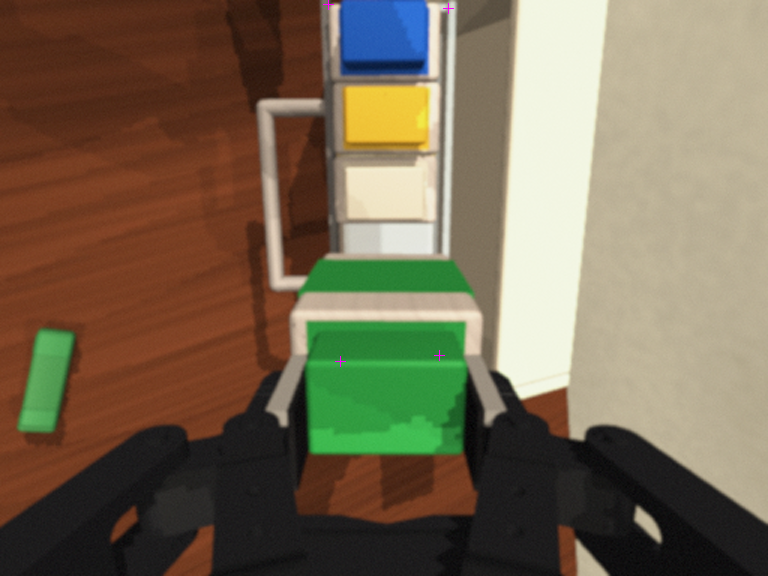

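Green hangs straight, its lower edge centred at (389,257) over the bin's mid-line at about (388,240). Lowering.

Request:
{"name": "carry_out", "arguments": {
  "dp": [
    [0,0.01,0.54],
    [0,0.01,0.54],
    [0,0,0.54],
    [0,0,0.54],
    [0,0,0],
    [0,0,0]
  ],
  "turn": [
    [-0.01,0,-0.01],
    [-0.01,0,-0.01],
    [-0.01,0,-0.01],
    [-0.01,0,-0.01],
    [0,0,0],
    [0,0,0]
  ]
}}

```text
time: 16.75
eef_pos: [0.5982, 0.039, 0.22]
orientation: [0.752, 0.616, 0.15, 0.181]
contact_force: [-0.5, 0.5, -2.3]
opening: 0.0433
grasp_force: 42.1
```

Request:
{"name": "carry_out", "arguments": {
  "dp": [
    [0,0,0.3],
    [0,0,0.3],
    [0,0,0.3],
    [0,0,0.3],
    [0,0,0.3],
    [0,0,0]
  ],
  "turn": [
    [0,0,0],
    [0,0,0],
    [0,0,0],
    [0,0,0],
    [0,0,0],
    [0,0,0]
  ]
}}

```text
time: 17.25
eef_pos: [0.6188, 0.0359, 0.1784]
orientation: [0.751, 0.617, 0.15, 0.181]
contact_force: [1.3, -0.8, -2.0]
opening: 0.0429
grasp_force: 42.1
```

```bash
python3 - <<'E'
from bp import *
st();print(Finv(pose()[0]),env.observe()["moment"])
E
```

```text
17.25 [0.6188 0.0359 0.1784] [[0.194, 0.873, 0.448], [0.981, -0.173, -0.087], [0.001, 0.456, -0.89]] [ 0.1   0.29  1.91 -0.28  0.5   0.51] [ 1.3 -0.8 -2. ] 0.0429
[-0.00150277 -0.04028996  0.16440388] [ 0.00765668  0.37880602 -0.05183966]
```

Request:
{"name": "carry_out", "arguments": {
  "dp": [
    [0,0,0.28],
    [0,0,0.28],
    [0,0,0.28],
    [0,0,0.28],
    [0,0,0.2],
    [0,0,0]
  ],
  "turn": [
    [0,0,0],
    [0,0,0],
    [0,0,0],
    [0,0,0],
    [0,0,0],
    [0,0,0]
  ]
}}

```text
time: 17.75
eef_pos: [0.6365, 0.0325, 0.1435]
orientation: [0.751, 0.617, 0.15, 0.181]
contact_force: [0.2, -0.5, -2.8]
opening: 0.0432
grasp_force: 42.1
```

Request:
{"name": "carry_out", "arguments": {
  "dp": [
    [0,0,0.05],
    [0,0,0.05],
    [0,0,0.0],
    [0,0,0]
  ],
  "turn": [
    [0,0,0],
    [0,0,0],
    [0,0,0],
    [0,0,0]
  ]
}}

```text
time: 18.08
eef_pos: [0.6379, 0.0324, 0.1429]
orientation: [0.751, 0.617, 0.151, 0.182]
contact_force: [-0.1, -0.2, -1.6]
opening: 0.0434
grasp_force: 42.1
```

```bash
python3 - <<'E'
from bp import *
st();print(Finv(pose()[0]))
E
```

```text
18.08 [0.6379 0.0324 0.1429] [[0.194, 0.872, 0.45], [0.981, -0.173, -0.087], [0.002, 0.459, -0.889]] [ 0.09  0.36  1.92 -0.31  0.43  0.55] [-0.1 -0.2 -1.6] 0.0434
[-0.00051671 -0.04001948  0.12400924]
```

Request:
{"name": "carry_out", "arguments": {
  "dp": [
    [0,0,0.06],
    [0,0,0.06],
    [0,0,0],
    [0,0,0]
  ],
  "turn": [
    [0,0,0],
    [0,0,0],
    [0,0,0],
    [0,0,0]
  ]
}}

```text
time: 18.42
eef_pos: [0.6395, 0.0323, 0.1405]
orientation: [0.751, 0.617, 0.151, 0.182]
contact_force: [-4.6, 1.5, 6.0]
opening: 0.0433
grasp_force: 43.2
```

```bash
python3 - <<'E'
from bp import *
st();print(Finv(pose()[0]))
E
```

```text
18.42 [0.6395 0.0323 0.1405] [[0.194, 0.871, 0.451], [0.981, -0.173, -0.087], [0.003, 0.459, -0.888]] [ 0.09  0.36  1.92 -0.32  0.42  0.55] [-4.6  1.5  6. ] 0.0433
[-0.00012812 -0.03986603  0.12110032]
```

Request:
{"name": "carry_out", "arguments": {
  "dp": [
    [0,0,0],
    [0,0,0],
    [0,0,0]
  ],
  "turn": [
    [0,0,0],
    [0,0,0],
    [0,0,0]
  ],
  "grip": -0.32
}}

```text
time: 18.67
eef_pos: [0.6399, 0.0321, 0.1396]
orientation: [0.751, 0.617, 0.151, 0.182]
contact_force: [0.9, 0.2, -0.6]
opening: 0.0562
grasp_force: 0.0
```

Request:
{"name": "carry_out", "arguments": {
  "dp": [
    [0,0,-0.9],
    [0,0,-0.9],
    [0.3,0,-0.9],
    [0.3,0,-0.9],
    [0,0,0],
    [0,0,0]
  ],
  "turn": [
    [0,0,0],
    [0,0,0],
    [0,0,0],
    [0,0,0],
    [0,0,0],
    [0,0,0]
  ]
}}

```text
time: 19.17
eef_pos: [0.5949, 0.0596, 0.2372]
orientation: [0.75, 0.617, 0.152, 0.182]
contact_force: [-1.0, -0.1, 0.3]
opening: 0.0563
grasp_force: 0.0
```

```bash
python3 look.py pics/w7.png; python3 - <<'E'
from bp import *
Q=orient(H[2],TH)
plan([(F(-.0765,0,.175),Q,5),(F(-.0765,0,.083),Q,5)])
E
```

```text
19.17 [0.5949 0.0596 0.2372] [[0.193, 0.87, 0.453], [0.981, -0.173, -0.086], [0.003, 0.461, -0.887]] [ 0.16  0.19  1.87 -0.27  0.64  0.53] [-1.  -0.1  0.3] 0.0563
bin [ 0.0005 -0.0217  0.2296]
red (np.int32(223), np.int32(244), np.int32(60), np.int32(50)) [[-25.4, -56.3], [21.0, -99.4], [-2.7, -77.4]]
blue (np.int32(217), np.int32(12), np.int32(69), np.int32(57)) [[-24.6, 101.6], [19.5, 67.9], [-3.0, 85.1]]
yellow (np.int32(220), np.int32(79), np.int32(67), np.int32(46)) [[-24.0, 61.8], [21.0, 31.9], [-1.9, 47.1]]
green (np.int32(223), np.int32(191), np.int32(60), np.int32(48)) [[-24.2, -14.8], [20.0, -52.4], [-2.6, -33.2]]
green (np.int32(0), np.int32(259), np.int32(15), np.int32(71)) [[-196.2, -68.2], [-197.3, -131.8], [-196.8, -99.0]]
dp [[0.15, -0.51, 0.35], [0.15, -0.51, 0.35], [0.15, -0.51, 0.35], [0.15, -0.51, 0.35], [0.15, -0.51, 0.35], [0.0, 0.0, 0.61], [0.0, 0.0, 0.61], [0.0, 0.0, 0.61]]
turn [[0.0, 0.0, 0.0], [0.0, 0.0, 0.0], [0.0, 0.0, 0.0], [0.0, 0.0, 0.0], [0.0, 0.0, 0.0], [0.0, 0.0, 0.0], [0.0, 0.0, 0.0], [0.0, 0.0, 0.0]]
dp [[0.0, 0.0, 0.61], [0.0, 0.0, 0.61]]
turn [[0.0, 0.0, 0.0], [0.0, 0.0, 0.0]]
```

View pics/w7.png

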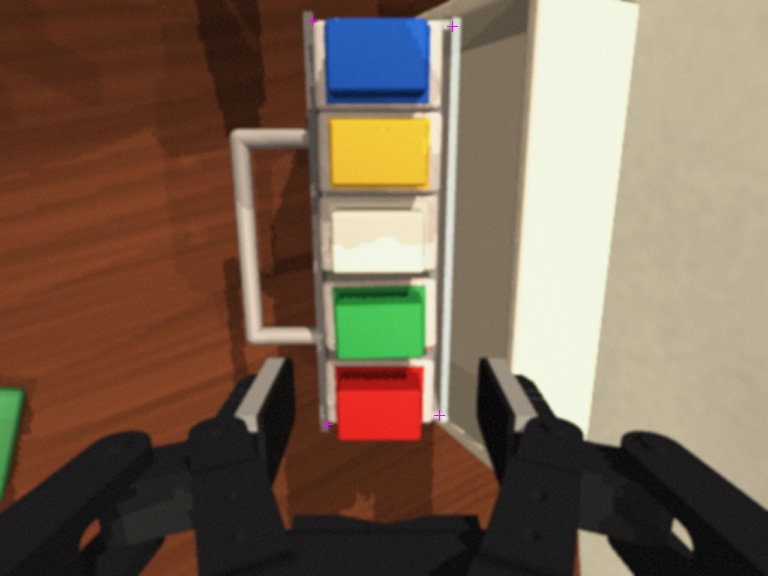

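Green (380,323) stands directly left of red (380,403), and all five are level. Now for the handle.

Request:
{"name": "carry_out", "arguments": {
  "dp": [
    [0.15,-0.51,0.35],
    [0.15,-0.51,0.35],
    [0.15,-0.51,0.35],
    [0.15,-0.51,0.35],
    [0.15,-0.51,0.35],
    [0,0,0],
    [0,0,0]
  ],
  "turn": [
    [0,0,0],
    [0,0,0],
    [0,0,0],
    [0,0,0],
    [0,0,0],
    [0,0,0],
    [0,0,0]
  ],
  "grip": 0.28
}}

```text
time: 19.8
eef_pos: [0.5549, 0.0895, 0.1518]
orientation: [0.751, 0.617, 0.149, 0.181]
contact_force: [-0.3, 0.4, 0.7]
opening: 0.0308
grasp_force: 0.0
```

Request:
{"name": "carry_out", "arguments": {
  "dp": [
    [0,0,0.61],
    [0,0,0.61],
    [0,0,0.61],
    [0,0,0.61],
    [0,0,0.61],
    [0,0,0],
    [0,0,0]
  ],
  "turn": [
    [0,0,0],
    [0,0,0],
    [0,0,0],
    [0,0,0],
    [0,0,0],
    [0,0,0],
    [0,0,0]
  ]
}}

```text
time: 20.38
eef_pos: [0.5975, 0.0813, 0.0723]
orientation: [0.751, 0.617, 0.15, 0.182]
contact_force: [-0.5, -0.4, -0.4]
opening: 0.0308
grasp_force: 0.0
```

Request:
{"name": "carry_out", "arguments": {
  "dp": [
    [0,0,0],
    [0,0,0],
    [0,0,0],
    [0,0,0]
  ],
  "turn": [
    [0,0,0],
    [0,0,0],
    [0,0,0],
    [0,0,0]
  ],
  "grip": 1,
  "squeeze": 30
}}

```text
time: 20.72
eef_pos: [0.5976, 0.0819, 0.074]
orientation: [0.751, 0.617, 0.152, 0.182]
contact_force: [0.2, -1.6, 2.5]
opening: 0.0088
grasp_force: 29.5
```

```bash
python3 - <<'E'
from bp import *
st();p,R=pose();print(Finv(p))
g=p+R@[0,0,.003];c=lambda t:P(H,b2h(t,[[-.063,0,.09]]))[0]
t0=min(np.linspace(.4,.5,101),key=lambda t:np.linalg.norm((g-c(t))[[0,2]]));print("th",t0,g-c(t0))
wps=[]
off=g-c(t0)
for t in np.linspace(t0,-.005,25)[1:]:
    Q=orient(H[2],t);wps.append((c(t)+off-Q@[0,0,.003],Q,1))
plan(wps)
E
```

```text
20.72 [0.5976 0.0819 0.074 ] [[0.194, 0.871, 0.452], [0.981, -0.173, -0.087], [0.003, 0.461, -0.888]] [ 0.2   0.42  2.06 -0.7   0.28  1.04] [ 0.2 -1.6  2.5] 0.0088
[-0.07566223  0.00074416  0.08520543]
th 0.46 [-0.00130403  0.00102427  0.00066882]
dp [[0.0, 0.06, -0.04], [0.0, 0.06, -0.04], [0.0, 0.06, -0.04], [0.0, 0.06, -0.04], [0.0, 0.06, -0.04], [0.0, 0.06, -0.04], [0.0, 0.06, -0.04], [0.0, 0.06, -0.04]]
turn [[0.36, -0.03, -0.01], [0.19, 0.0, 0.0], [0.19, 0.0, 0.0], [0.19, 0.0, 0.0], [0.19, 0.0, 0.0], [0.19, 0.0, 0.0], [0.19, 0.0, 0.0], [0.19, 0.0, 0.0]]
dp [[0.0, 0.06, -0.04], [0.0, 0.06, -0.04], [0.0, 0.06, -0.04], [0.0, 0.06, -0.04], [0.0, 0.06, -0.04], [0.0, 0.06, -0.04], [0.0, 0.06, -0.04], [0.0, 0.06, -0.04]]
turn [[0.19, 0.0, 0.0], [0.19, 0.0, 0.0], [0.19, 0.0, 0.0], [0.19, 0.0, 0.0], [0.19, 0.0, 0.0], [0.19, 0.0, 0.0], [0.19, 0.0, 0.0], [0.19, 0.0, 0.0]]
dp [[0.0, 0.06, -0.04], [0.0, 0.06, -0.04], [0.0, 0.06, -0.04], [0.0, 0.06, -0.04], [0.0, 0.06, -0.04], [0.0, 0.06, -0.04], [0.0, 0.06, -0.04], [0.0, 0.06, -0.04]]
turn [[0.19, 0.0, 0.0], [0.19, 0.0, 0.0], [0.19, 0.0, 0.0], [0.19, 0.0, 0.0], [0.19, 0.0, 0.0], [0.19, 0.0, 0.0], [0.19, 0.0, 0.0], [0.19, 0.0, 0.0]]
```

Request:
{"name": "carry_out", "arguments": {
  "dp": [
    [0,0.06,-0.04],
    [0,0.06,-0.04],
    [0,0.06,-0.04],
    [0,0.06,-0.04],
    [0,0.06,-0.04],
    [0,0.06,-0.04],
    [0,0.06,-0.04],
    [0,0.06,-0.04]
  ],
  "turn": [
    [0.36,-0.03,-0.01],
    [0.19,0,0],
    [0.19,0,0],
    [0.19,0,0],
    [0.19,0,0],
    [0.19,0,0],
    [0.19,0,0],
    [0.19,0,0]
  ]
}}

```text
time: 21.38
eef_pos: [0.6058, 0.0804, 0.0869]
orientation: [0.764, 0.628, 0.094, 0.115]
contact_force: [1.9, 0.1, -2.8]
opening: 0.0088
grasp_force: 30.1
```

Request:
{"name": "carry_out", "arguments": {
  "dp": [
    [0,0.06,-0.04],
    [0,0.06,-0.04],
    [0,0.06,-0.04],
    [0,0.06,-0.04],
    [0,0.06,-0.04],
    [0,0.06,-0.04],
    [0,0.06,-0.04],
    [0,0.06,-0.04]
  ],
  "turn": [
    [0.19,0,0],
    [0.19,0,0],
    [0.19,0,0],
    [0.19,0,0],
    [0.19,0,0],
    [0.19,0,0],
    [0.19,0,0],
    [0.19,0,0]
  ]
}}

```text
time: 22.05
eef_pos: [0.617, 0.0782, 0.0998]
orientation: [0.771, 0.633, 0.043, 0.053]
contact_force: [-1.1, -0.2, 0.9]
opening: 0.0089
grasp_force: 30.4
```

```bash
cat > shut.py <<'E'
from bp import *
st();p,R=pose()
g=p+R@[0,0,.003];c=lambda t:P(H,b2h(t,[[-.063,0,.09]]))[0]
t0=min(np.linspace(-.05,.5,551),key=lambda t:np.linalg.norm((g-c(t))[[0,2]]));print("th",t0,g-c(t0))
n=int(__import__("sys").argv[1]);wps=[]
for t in np.linspace(t0,-.008,n+1)[1:]:
    Q=orient(H[2],t);wps.append((c(t)-Q@[0,0,.003],Q,1))
plan(wps)
E
python3 shut.py 8
```

```text
22.05 [0.617  0.0782 0.0998] [[0.194, 0.972, 0.134], [0.981, -0.192, -0.027], [-0.001, 0.137, -0.991]] [ 0.13  0.47  1.76 -0.06  0.79  0.37] [-1.1 -0.2  0.9] 0.0089
th 0.175 [-0.00120057  0.00108195  0.00114843]
dp [[-0.03, 0.11, -0.01], [0.0, 0.07, -0.05], [0.0, 0.07, -0.05], [0.0, 0.07, -0.05], [0.0, 0.07, -0.05], [0.0, 0.07, -0.05], [0.0, 0.07, -0.05], [0.0, 0.07, -0.05]]
turn [[-0.14, 0.01, 0.0], [0.22, 0.0, 0.0], [0.22, 0.0, 0.0], [0.22, 0.0, 0.0], [0.22, 0.0, 0.0], [0.22, 0.0, 0.0], [0.22, 0.0, 0.0], [0.22, 0.0, 0.0]]
```

Request:
{"name": "carry_out", "arguments": {
  "dp": [
    [0,0.07,-0.05],
    [0,0.07,-0.05],
    [0,0.07,-0.05],
    [0,0.07,-0.05],
    [0,0.07,-0.05],
    [0,0.07,-0.05],
    [0,0.07,-0.05],
    [0,0.07,-0.05]
  ],
  "turn": [
    [0,0,0],
    [0.2,0,0],
    [0.2,0,0],
    [0.2,0,0],
    [0.2,0,0],
    [0.2,0,0],
    [0.2,0,0],
    [0.2,0,0]
  ]
}}

```text
time: 22.72
eef_pos: [0.6327, 0.0752, 0.1131]
orientation: [0.773, 0.635, -0.003, -0.003]
contact_force: [-1.4, 0.4, -0.5]
opening: 0.0086
grasp_force: 30.4
```

Request:
{"name": "carry_out", "arguments": {
  "dp": [
    [0,0.05,0],
    [0,0,0],
    [0,0,0]
  ],
  "turn": [
    [0,0,0],
    [0,0,0],
    [0,0,0]
  ]
}}

```text
time: 22.97
eef_pos: [0.6338, 0.0749, 0.1139]
orientation: [0.773, 0.635, -0.003, -0.003]
contact_force: [-3.9, 1.4, 6.7]
opening: 0.0091
grasp_force: 30.9
```

```bash
python3 shut.py 2
```

```text
22.97 [0.6338 0.0749 0.1139] [[0.194, 0.981, -0.008], [0.981, -0.194, 0.001], [-0.001, -0.008, -1.0]] [0.1  0.53 1.6  0.   1.02 0.29] [-3.9  1.4  6.7] 0.0091
th -0.021 [-0.00112495  0.00109992  0.00156033]
dp [[-0.03, 0.03, 0.07], [0.0, -0.02, 0.01]]
turn [[0.06, 0.01, 0.0], [-0.06, 0.0, 0.0]]
```

Request:
{"name": "carry_out", "arguments": {
  "dp": [
    [0,0,0],
    [0,0,0],
    [0,0,0]
  ],
  "turn": [
    [0,0,0],
    [0,0,0],
    [0,0,0]
  ],
  "grip": 0.28
}}

```text
time: 23.22
eef_pos: [0.6349, 0.0745, 0.1128]
orientation: [0.773, 0.635, -0.002, -0.002]
contact_force: [-0.9, -0.0, 0.4]
opening: 0.0308
grasp_force: 0.0
```

Request:
{"name": "carry_out", "arguments": {
  "dp": [
    [0,-0.05,-0.8],
    [0,0,-0.8],
    [0,0,-0.8],
    [0,-0.8,-0.8],
    [0,-0.8,0],
    [0,0,0],
    [0,0,0]
  ],
  "turn": [
    [0,0,0],
    [0,0,0],
    [0,0,0],
    [0,0,0],
    [0,0,0],
    [0,0,0],
    [0,0,0]
  ]
}}

```text
time: 23.8
eef_pos: [0.5864, 0.0842, 0.2096]
orientation: [0.773, 0.635, -0.002, -0.002]
contact_force: [0.7, -0.0, 0.2]
opening: 0.0308
grasp_force: 0.0
```

```bash
python3 - <<'E'
from bp import *
st();W=cam("wrist");a=read_camera("wrist");b=read_camera("side")
o=np.zeros((384,800,3),np.uint8);o[:,:512]=a
for t in(0,.05):
    for y in(.055,-.055):
        u=proj(W,P(H,b2h(t,[[-.063,y,.09]]))[0])[0];print(t,u);cv2.drawMarker(o,tuple(int(v) for v in u),(255,0,255) if t==0 else (255,255,0),0,8,1)
o[:,512:]=cv2.resize(b[150:246,190:262],(288,384),interpolation=cv2.INTER_CUBIC)
cv2.imwrite("pics/w8.png",o)
E
```

```text
23.8 [0.5864 0.0842 0.2096] [[0.194, 0.981, -0.006], [0.981, -0.194, 0.0], [-0.001, -0.006, -1.0]] [0.12 0.38 1.59 0.   1.18 0.32] [ 0.7 -0.   0.2] 0.0308
0 [331.12497412 124.12346977]
0 [322.19442426 272.77502569]
0.05 [323.53268381 123.81095865]
0.05 [315.61910934 270.62663773]
```

View pics/w8.png

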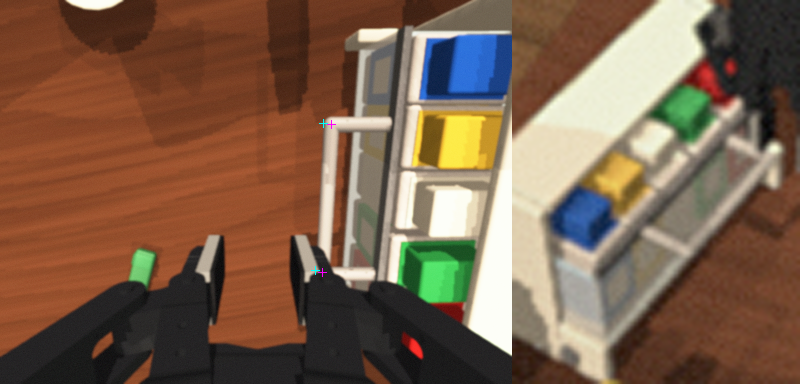

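The handle bar's axis (about (330,124) to (325,272)) lies on the shut prediction, and the five tins stand in order. Handing in.

```bash
python3 -c "
from station import close_job
print(close_job())"
```

```text
the job is handed in; nothing more can be done
None
```

The job is handed in at about 24 s: the green tin stands directly left of the red one and the bin is shut with all five tins upright in it, as the last wrist and side pictures show; the judge returned no verdict.

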